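Set up the table grill in the lounge

TASK

Get the table grill ready: take the remote control off the grill and lay it on the blue felt mat, lower the griddle plate over the two brass pins of the grill until it rests flush on the deck, and only after that reach through the round opening in the red guard and turn the sunken knob clockwise until its white pointer points at the yellow mark. Also slide every spatula on the table blade first into a slot of the wooden rack, fully home, one to a slot (any slot, at any time). Leave the ashtray and the mug where they are.

Things in the scene. Friction and masses are not known exactly. Their poses are not given: they have to be found in the camera images.
- grill: the table grill, fixed to the table: all lengths here in mm. A black deck 140 (x) x 200 (y), top 45 above the table, with a red square control pod 110 x 110 x 60 high joined on at its -x side (pod centre at x = -127, y = 0). Origin: centre of the deck, on the table; z up
- deck (a point): centre of the deck's top face, midway between the two brass pins, axes as the grill. The pins stand 75 to either side along the grill's y; each is 12 in diameter, 20 high, the top 8 tapering to 5
- heat_knob (a joint): the knob sunk in the pod, in rad: 0 = off, pointer along the grill's +y; it grows clockwise seen from above, so the pointer's direction is the grill's +y turned clockwise by this angle. Range 0 to 3; the yellow mark is at 2.3. It starts between 0 and 0.35, turns with slight friction and stays where it is left
- knob_grip (a point): on the knob's axis at the height to grip, 40 mm above the table. The knob is an upright bar 46 long, 12 wide, 30 high, its top 52 above the table, on a 50 diameter disc whose top is 22 above the table. y of this point runs along the bar towards the pointer's end, so it turns with the knob
- guard (a point): centre of the round opening in the pod's red guard, level with the guard's top face, 60 mm above the table and 8 above the knob's top; axes as the grill. The guard plate is 6 thick, the opening 80 in diameter and centred on the knob; the well below it is 98 square with its floor 12 above the table
- plate: the steel griddle plate, 180 (x) x 120 (y) x 8 mm thick, about 550 g, with two through holes 15.5 in diameter at x = +75 and -75, y = 0 (it goes on either way round). A wooden lifting bar 90 long (along x), 14 wide, 18 high runs over its centre, its middle 38 above the underside, on two thin uprights at x = +-36. Starts flat on the table. Origin: centre of the underside; z up
- rack: the wooden spatula rack, fixed, 110 (x) x 246 (y) mm, 52 high, slots open to its -x side. Origin: centre, on the table; mouths at x = -55, slots run along +x. Each slot is 54 wide between 6 thick walls, floor at height 30; a bridge 30 deep crosses them right at the mouth, 14 clear below it. The slots are longer than a blade: a spatula is home when its handle front comes up to the bridge
- slot0 (a point): centre of a slot's mouth, on the slot floor (30 above the table); the slot at y = -90 of the rack; axes as the rack
- slot1 (a point): the same for the slot at y = -30 of the rack
- slot2 (a point): the same for the slot at y = +30 of the rack
- slot3 (a point): the same for the slot at y = +90 of the rack
- spatula_red: one of up to four flat spatulas (may be absent): red handle 70 mm long x 20 wide x 18 high, steel blade 90 x 42 x 4 thick; 130 g. Starts flat on the table, blade away from the robot. Origin: where blade meets handle, on the underside, which is level throughout; x towards the blade's tip, z up. The handle spans x -70 to 0; hold its sides at about x = -20. Balance point about x = +25
- spatula_green: one of up to four flat spatulas (may be absent): green handle 70 mm long x 20 wide x 18 high, steel blade 90 x 42 x 4 thick; 130 g. Starts flat on the table, blade away from the robot. Origin: where blade meets handle, on the underside, which is level throughout; x towards the blade's tip, z up. The handle spans x -70 to 0; hold its sides at about x = -20. Balance point about x = +25
- spatula_blue: one of up to four flat spatulas (may be absent): blue handle 70 mm long x 20 wide x 18 high, steel blade 90 x 42 x 4 thick; 130 g. Starts flat on the table, blade away from the robot. Origin: where blade meets handle, on the underside, which is level throughout; x towards the blade's tip, z up. The handle spans x -70 to 0; hold its sides at about x = -20. Balance point about x = +25
- spatula_white: one of up to four flat spatulas (may be absent): white handle 70 mm long x 20 wide x 18 high, steel blade 90 x 42 x 4 thick; 130 g. Starts flat on the table, blade away from the robot. Origin: where blade meets handle, on the underside, which is level throughout; x towards the blade's tip, z up. The handle spans x -70 to 0; hold its sides at about x = -20. Balance point about x = +25
- spatula_red_tip (a point): middle of the blade's front edge of the red spatula, on its underside
- spatula_green_tip (a point): middle of the blade's front edge of the green spatula, on its underside
- spatula_blue_tip (a point): middle of the blade's front edge of the blue spatula, on its underside
- spatula_white_tip (a point): middle of the blade's front edge of the white spatula, on its underside
- remote: a black remote control, 120 (x) x 38 (y) x 18 mm, about 140 g, left lying on the grill deck between the pins, about along the grill's y. Origin: centre of the underside; z up
- mat: a blue felt mat fixed to the table beyond the plate, 150 (x) x 80 (y) x 3 mm thick; the remote belongs on it. Origin: centre of the underside; top 3 mm above the table
- ashtray: a steel ashtray bowl, 90 mm in diameter, 32 high; leave alone. Origin: centre of the underside
- mug: a white mug, 80 mm in diameter, 90 high; leave alone. Origin: centre of the underside
There are look-alikes about, which are no part of the job. Leave any orange, purple or turquoise look-alike of the spatula_blue alone.

How it is judged:
By the outcome, as a careful person would: the job done as asked, in the order asked, and still so for the second after the job is handed in, with the robot touching nothing.
Of spatula_red, spatula_green, spatula_blue, spatula_white only 2 to 4 are there at a start; the rules pass over those that are not, and their reading is None.
At some moment in a run one of spatula_red, spatula_green, spatula_blue, spatula_white may be knocked a few centimetres aside while the robot is not near it.
Once in a run the grip may slacken for a moment while it holds something.
It also fails if it takes over 210 s, if anything falls off the work surface, if the arm or the gripper's body presses on something with over 40 N, if the wrist force passes 120 N, or if a joint passes its speed limit or range.

ROBOT

A 6-joint arm with a two-finger parallel gripper is mounted at the origin on the work surface. World frame = base frame: x ahead of the robot, y to its left, z up, the work surface at z = 0. Lengths are in mm, angles in rad, forces in N, time in s.
With the tool pointing down it reaches from about 300 to 825 mm from the base axis. Payload 5.4 kg.
Tool frame: the origin (TCP) lies on the mounting face of the last link; the fingertips stand 190 mm ahead of it and the grasp point (between the pads) lies 171 mm ahead of it; z points along the fingers, y is the direction in which the jaws open and shut (so a half turn about z gives the same grasp; the last joint's range is limited). The gripper opens to 92 mm and grips with 3 to 60 N. Pads are 20 mm wide; open, the fingers measure 128 mm over their backs; the gripper's body (75 mm by 189 mm) begins 69 mm behind the grasp point.
Start: joints at [-1.455, 0.158, 1.597, -0, 1.386, -0.21], TCP at [184.015, -544.744, 404.701] pointing down, gripper open.
Joint ranges: [-2.91, 2.91], [-0.94, 2.29], [0.18, 2.7], [-1.29, 4.43], [0.17, 2.64], [-3, 3]. Speed limits (rad/s): [2.57, 2.57, 3.14, 3.14, 3.14, 3.14].

INTERFACE

Orientations are given as a unit quaternion [x, y, z, w].
In Python, from rig import robot gives the robot as it stands. The module is installed in compiled form; this text tells all that it offers.
- The arm moves only by the tool apply_moves, never from a script. Its argument "deltas" is a list that holds one entry, the list of rows, each a list of 5 numbers: the closure, from -1 (fully open) to 1 (shut), then the shift along the tool's x, y, z normalised to -1 to 1, where 1 is 0.1 m, then the turn about the tool's z normalised to -1 to 1, where 1 is 0.08 rad. In form: [[[fingers, tx, ty, tz, twist], ...]]. A call has 1 to 5 rows; each row shifts and turns the commanded pose from where the row before left it, along the tool's axes as they then stand; what a row does not reach is not made up. A row lasts 1/10 s, in which the tool goes at most 50 mm and 8.59 degrees, less where a joint would pass 70% of its speed; a pose out of reach is approached as far as the arm can. A call with a number of a shift or a turn outside -1 to 1 is refused whole. A call with a gripper value outside its range is refused whole. The fingers move at their own pace and stop on an object; "squeeze" is the grip in N (left out, the last holds). Time passes only in rows, so rows that do not move let the fingers close. It gives the time, the measured TCP pose, the force and the opening at its end, in the units of the state.
- robot.get_obs(): the state, without advancing time (a new reading comes with each control period).
- robot.camera(name): name is "scene" or "top" or "wrist"; returns a dict with "image" (384x512x3 uint8, red, green, blue), "fov_y" (degrees; the focal length in pixels is half the picture's height over the tangent of half this angle, whatever the lens; pixels are square), "cx", "cy" (the principal point, pixels), "T" (4x4, takes a point from camera to world coordinates). Camera axes: x right, y down, z forward; pixel columns grow to the right and rows downward; lengths in mm; the calibration is good to about 2 mm. A picture is of the moment at which its call begins. There is no depth.
- robot.sign_off(): hands the job in, once; it reports no verdict.
The state is a dict: "t": time; "q": joint angles; "joint_velocities": joint speeds; "joint_efforts": joint torques, N m; "eef_pos": TCP position; "ee_rot": TCP orientation; "contact_force": force on the tool from outside, world axes, zero at the start; "moment": the same for the moment, N m; "opening": finger opening in mm.
Only numpy, scipy, OpenCV 4.12 (cv2) and the standard library are available. Lean on these libraries where they do the work, as an engineer would, in place of code of your own. Each camera call takes 0.05 s, during which the arm holds its last target. There are 200 camera calls.

## Working session

There is one attempt and no reset: what is moved stays moved. The work goes in short steps, Python scripts to look and compute and a tool call to move; the robot and the scene stay as the last step left them, time stands still between calls to the robot, and variables do not carry over. Pictures are saved under pics/ and viewed, about 12 in all and at most 16, crops included, and the job is handed in when it is done.

Besides the shell and the picture viewer there is one more tool, called after "Request:" by a JSON object that holds its "name" and its "arguments". apply_moves: Moves the arm, as the interface text tells. Scaled input: -1 to 1 covers 0.1 m each way for a shift and 0.08 rad each way for a turn. Its arguments: {"type":"object","properties":{"deltas":{"type":"array","items":{"type":"array","items":{"type":"array","items":{"type":"number","minimum":-1,"maximum":1}}}},"squeeze":{"type":"number"}},"required":["deltas"]}

```bash
mkdir -p pics; cat > h.py <<'E'
import numpy as np, cv2
from rig import robot
def snap(name,fn,crop=None,scale=1):
    c=robot.camera(name); im=c["image"][:,:,::-1].copy()
    np.savez("pics/"+fn+".npz",**{k:np.array(v) for k,v in c.items()})
    o=im
    if crop: o=im[crop[1]:crop[3],crop[0]:crop[2]]
    if scale!=1: o=cv2.resize(o,None,fx=scale,fy=scale,interpolation=cv2.INTER_CUBIC)
    cv2.imwrite("pics/"+fn+".png",o); return c
def load(fn): return dict(np.load("pics/"+fn+".npz"))
def px2w(c,u,v,z):
    h=c["image"].shape[0]; f=h/2/np.tan(np.radians(float(c["fov_y"]))/2)
    T=np.array(c["T"]); d=T[:3,:3]@np.array([(u-c["cx"])/f,(v-c["cy"])/f,1]); o=T[:3,3]
    return o+d*(z-o[2])/d[2]
def w2px(c,p):
    h=c["image"].shape[0]; f=h/2/np.tan(np.radians(float(c["fov_y"]))/2)
    T=np.array(c["T"]); q=T[:3,:3].T@(np.array(p)-T[:3,3]); return np.array([q[0]/q[2]*f+c["cx"],q[1]/q[2]*f+c["cy"]])
E
python3 - <<'E'
from h import *
o=robot.get_obs(); print(o)
for n in("top","scene"):
    c=snap(n,n+"0",scale=1.5); print(n,c["fov_y"],c["cx"],c["cy"],np.round(c["T"],3))
E
```

```text
{'t': 0.0, 'q': array([-1.45511131e+00,  1.59059553e-01,  1.59821911e+00, -1.55585185e-05,
        1.38620931e+00, -2.10118337e-01]), 'joint_velocities': array([-1.23889771e-03, -9.68147818e-04, -3.11803524e-04, -7.39773410e-04,
       -1.87444636e-03, -2.45884369e-05]), 'joint_efforts': array([-1.56196089e-03, -3.85574770e+01, -3.22108090e+01,  6.99809915e-02,
        3.79611854e-02, -1.45146855e-04]), 'eef_pos': array([ 183.97570671, -544.48210711,  403.71926537]), 'ee_rot': array([ 9.86760162e-01,  1.62183492e-01,  3.70914276e-05, -9.46963484e-04]), 'contact_force': array([-0.04254874,  0.35221273, -0.04165639]), 'moment': array([ 0.0046424 ,  0.01058169, -0.03455629]), 'opening': 91.74067695319438}
top 52.84650766083809 253.91033449466207 189.80256623541035 [[-1.000000e-03 -9.990000e-01  5.300000e-02  4.280970e+02]
 [-1.000000e+00  1.000000e-03  6.000000e-03 -8.885400e+01]
 [-6.000000e-03 -5.300000e-02 -9.990000e-01  1.148094e+03]
 [ 0.000000e+00  0.000000e+00  0.000000e+00  1.000000e+00]]
scene 57.39300505653481 256.27918834335424 186.5437143957818 [[-4.210000e-01  6.320000e-01 -6.500000e-01  1.132708e+03]
 [ 9.070000e-01  2.960000e-01 -3.000000e-01  2.149900e+02]
 [ 3.000000e-03 -7.160000e-01 -6.980000e-01  7.428330e+02]
 [ 0.000000e+00  0.000000e+00  0.000000e+00  1.000000e+00]]
```

View pics/top0.png

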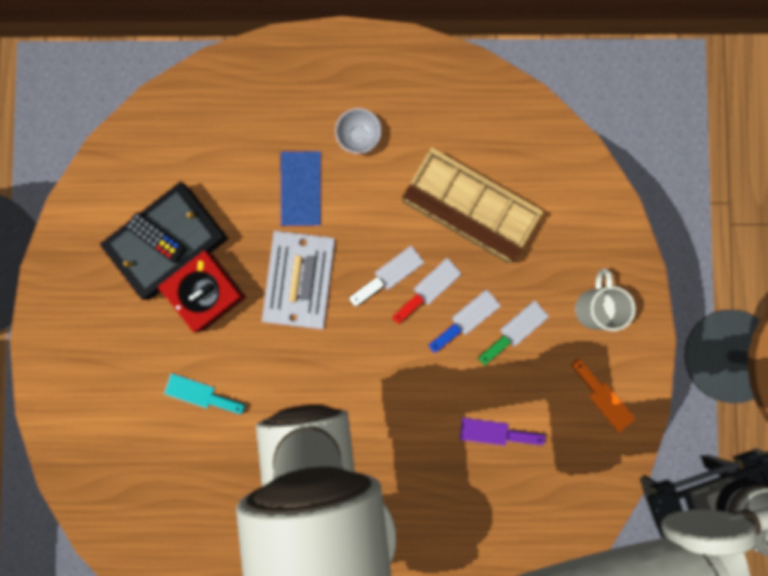

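View pics/scene0.png

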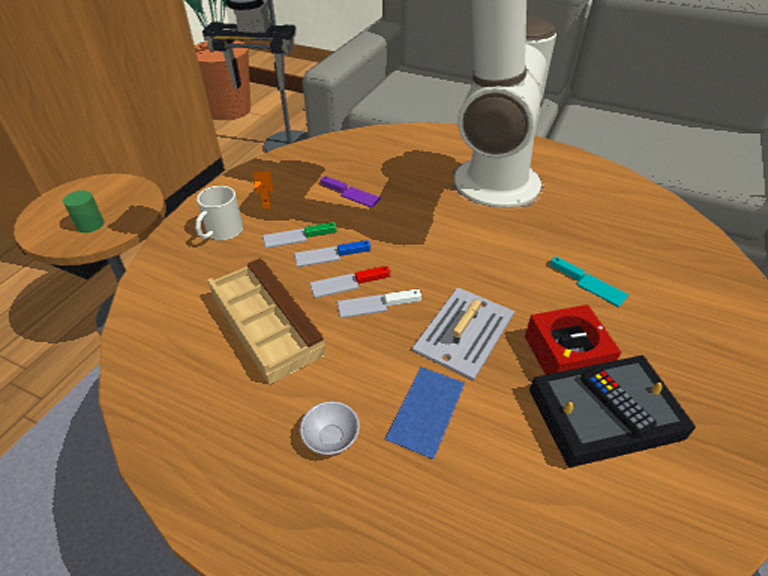

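```bash
python3 - <<'E'
from h import *
c=load("top0")
P=dict(remote=(154,236,63),pinA=(127,263,65),pinB=(191,213,65),knob=(203,292,52),mark=(200,266,60),holeA=(303,242,8),holeB=(293,317,8),bar=(297,279,47),mat1=(281,152,3),mat2=(321,152,3),mat3=(281,225,3),mat4=(321,225,3),ash=(358,131,32),mug=(612,308,90),rackFL=(403,197,52),rackBL=(432,149,52),rackBR=(548,210,52),rackFR=(517,261,52))
for n,a,b in(("white",(353,301),(417,252)),("red",(397,318),(455,265)),("blue",(433,346),(493,298)),("green",(482,359),(542,307))):
    P[n+"_end"]=(*a,18);P[n+"_tip"]=(*b,4)
for k,(u,v,z) in P.items(): print(k,np.round(px2w(c,u/1.5,v/1.5,z),0))
w=robot.camera("wrist"); print(w["fov_y"],w["cx"],w["cy"]); 
from scipy.spatial.transform import Rotation as R
o=robot.get_obs(); Tt=np.eye(4);Tt[:3,:3]=R.from_quat(o["ee_rot"]).as_matrix();Tt[:3,3]=o["eef_pos"]
print(np.round(np.linalg.inv(Tt)@w["T"],3))
E
```

```text
remote [578. 346.  63.]
pinA [527. 395.  65.]
pinB [622. 276.  65.]
knob [473. 255.  52.]
mark [522. 259.  60.]
holeA [574.  73.   8.]
holeB [425.  91.   8.]
bar [498.  78.  47.]
mat1 [756. 119.   3.]
mat2 [756.  38.   3.]
mat3 [608. 117.   3.]
mat4 [608.  38.   3.]
ash [789. -37.  32.]
mug [ 442. -503.   90.]
rackFL [ 654. -124.   52.]
rackBL [ 747. -180.   52.]
rackBR [ 629. -400.   52.]
rackFR [ 531. -340.   52.]
white_end [457. -27.  18.]
white_tip [ 554. -153.    4.]
red_end [ 423. -113.   18.]
red_tip [ 528. -228.    4.]
blue_end [ 369. -183.   18.]
blue_tip [ 463. -303.    4.]
green_end [ 344. -277.   18.]
green_tip [ 445. -399.    4.]
66.83562868871678 253.36187500710778 191.00764815323893
[[-0.0000e+00 -9.5400e-01 -2.9900e-01  8.5304e+01]
 [ 1.0000e+00 -0.0000e+00  1.0000e-03  3.2000e-02]
 [-1.0000e-03 -2.9900e-01  9.5400e-01  2.0115e+01]
 [ 0.0000e+00  0.0000e+00  0.0000e+00  1.0000e+00]]
```

Request:
{"name": "apply_moves", "arguments": {"deltas": [[[-1,0,0,0,-1],[-1,0,0,0,-1],[-1,0,0,0,-1],[-1,0,0,0,-1],[-1,0,0,0,-1]]]}}

```text
t: 0.65
eef_pos: [184.0, -544.6, 404.3]
ee_rot: [0.934, 0.357, 0.0, -0.0]
contact_force: [-0.0, 1.1, -0.4]
opening: 92.1
```

Request:
{"name": "apply_moves", "arguments": {"deltas": [[[-1,0,0,0,-1],[-1,0,0,0,-1],[-1,0,0,0,-1],[-1,0,0,0,-1],[-1,0,0,0,-1]]]}}

```text
t: 1.15
eef_pos: [184.0, -544.6, 404.2]
ee_rot: [0.845, 0.535, 0.0, -0.0]
contact_force: [0.3, -0.4, -0.1]
opening: 92.1
```

Request:
{"name": "apply_moves", "arguments": {"deltas": [[[-1,0,0,0,-1],[-1,0,0,0,-1],[-1,0,0,0,-1],[-1,0,0,0,-1],[-1,0,0,0,-1]]]}}

```text
t: 1.65
eef_pos: [184.0, -544.6, 404.3]
ee_rot: [0.722, 0.692, 0.0, -0.0]
contact_force: [0.6, 0.8, -0.3]
opening: 91.7
```

Request:
{"name": "apply_moves", "arguments": {"deltas": [[[-1,0,0,0,-1],[-1,0,0,0,-1],[-1,0,0,0,-1],[-1,0,0,0,-1],[-1,0,0,0,-1]]]}}

```text
t: 2.15
eef_pos: [184.0, -544.6, 404.3]
ee_rot: [0.57, 0.822, 0.0, -0.0]
contact_force: [-1.0, 0.4, -0.2]
opening: 91.9
```

Request:
{"name": "apply_moves", "arguments": {"deltas": [[[-1,0,0,0,-1],[-1,0,0,0,-1],[-1,0,0,0,-1],[-1,0,0,0,-1]]]}}

```text
t: 2.55
eef_pos: [184.0, -544.6, 404.3]
ee_rot: [0.432, 0.902, 0.0, -0.0]
contact_force: [1.1, 0.5, 0.2]
opening: 92.2
```

Request:
{"name": "apply_moves", "arguments": {"deltas": [[[-1,0.22,0.41,0,0],[-1,0.22,0.41,0,0],[-1,0.22,0.41,0,0],[-1,0.22,0.41,0,0],[-1,0.22,0.41,0,0]]]}}

```text
t: 3.05
eef_pos: [275.6, -328.9, 404.4]
ee_rot: [0.433, 0.901, 0.0, -0.0]
contact_force: [-0.1, 1.4, 0.2]
opening: 91.4
```

Request:
{"name": "apply_moves", "arguments": {"deltas": [[[-1,0.22,0.41,0,0],[-1,0.22,0.41,0,0],[-1,0.22,0.41,0,0],[-1,0.22,0.41,0,0],[-1,0.22,0.41,0,0]]]}}

```text
t: 3.55
eef_pos: [366.8, -114.9, 404.7]
ee_rot: [0.433, 0.901, -0.0, 0.0]
contact_force: [1.6, -0.6, 0.5]
opening: 92.1
```

Request:
{"name": "apply_moves", "arguments": {"deltas": [[[-1,0.22,0.41,0,0],[-1,0.22,0.41,0,0],[-1,0.22,0.41,0,0],[-1,0.22,0.41,0,0],[-1,0.22,0.41,0,0]]]}}

```text
t: 4.05
eef_pos: [458.2, 99.3, 404.6]
ee_rot: [0.433, 0.901, -0.0, 0.0]
contact_force: [0.7, -0.4, 0.8]
opening: 92.2
```

Request:
{"name": "apply_moves", "arguments": {"deltas": [[[-1,0.22,0.41,0,0],[-1,0.22,0.41,0,0],[-1,0.22,0.41,0,0],[-1,0.22,0.41,0,0],[-1,0.22,0.41,0,0]]]}}

```text
t: 4.55
eef_pos: [549.5, 313.2, 404.1]
ee_rot: [0.433, 0.901, -0.0, -0.0]
contact_force: [0.1, -0.1, 0.5]
opening: 91.9
```

Request:
{"name": "apply_moves", "arguments": {"deltas": [[[-1,0,0,0,0],[-1,0,0,0,0]]]}}

```text
t: 4.75
eef_pos: [549.1, 311.8, 403.6]
ee_rot: [0.432, 0.902, -0.001, -0.001]
contact_force: [0.0, 0.2, -0.3]
opening: 92.3
```

```bash
python3 - <<'E'
from h import *
snap("wrist","w1",scale=1.5); o=robot.get_obs(); print(np.round(o["eef_pos"],1),o["ee_rot"])
E
```

```text
[549.  310.9 404.2] [ 4.32938747e-01  9.01423088e-01 -6.15502954e-04 -2.80411608e-04]
```

View pics/w1.png

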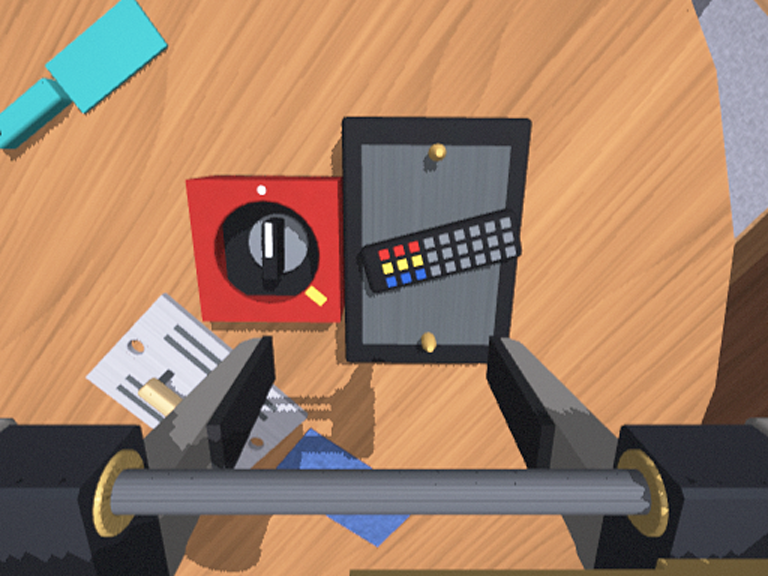

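```bash
python3 - <<'E'
from h import *
c=load("w1"); im=c["image"].astype(int)
def P(u,v,z): return px2w(c,u/1.5,v/1.5,z)[:2]
pA=P(438,149,65);pB=P(428,340,65)
print("pins",pA,pB,np.linalg.norm(pA-pB),np.degrees(np.arctan2(*(pA-pB)[::-1])),(pA+pB)/2)
# brass mask
hsv=cv2.cvtColor(c["image"],cv2.COLOR_RGB2HSV)
r=[P(*x,63) for x in((362,248),(514,210),(521,248),(374,291))]
r=np.array(r);print("remote",r.mean(0),np.linalg.norm(r[1]-r[0]),np.linalg.norm(r[2]-r[1]),np.degrees(np.arctan2(*((r[1]+r[2]-r[0]-r[3])[::-1]))))
d=[P(*x,45) for x in((344,118),(531,120),(509,363),(346,362))]; d=np.array(d)
print("deck",d.mean(0),[np.linalg.norm(d[i]-d[(i+1)%4]) for i in range(4)],np.degrees(np.arctan2(*(d[0]-d[3])[::-1])))
g=[P(*x,60) for x in((187,180),(342,177),(342,320),(203,321))]; g=np.array(g)
print("pod",g.mean(0),[np.linalg.norm(g[i]-g[(i+1)%4]) for i in range(4)])
print("ptr",P(269,225,52),P(270,258,52),"knob bar ends",P(273,219,52),P(273,288,52), "mark",P(316,295,60))
h=[P(136,346,8),P(257,443,8)];print("plate",h,np.linalg.norm(h[0]-h[1]),np.mean(h,0))
print("pod0dot",P(262,190,60))
E
```

```text
pins [526.8738843  403.12633387] [615.85432162 288.7576746 ] 144.90586064097747 127.88342175300576 [571.36410296 345.94200424]
remote [576.61537968 350.58969322] 114.7430769808809 29.317117544690777 54.455614769736016
deck [575.81969986 343.51564547] [np.float64(135.68752719914053), np.float64(195.5314620872191), np.float64(140.12653573569173), np.float64(196.14686288775582)] 127.83905964031223
pod [476.58182129 266.17345945] [np.float64(112.08735132045803), np.float64(110.67558037722111), np.float64(110.91201978208743), np.float64(109.49138325463805)]
ptr [463.92620148 281.70653049] [479.18556456 260.79736413] knob bar ends [463.70467471 287.39760804] [494.9868967  241.97306307] mark [524.51004915 261.59383316]
plate [array([426.66390646,  95.4791034 ]), array([576.17119661,  77.16417168])] 150.62492003112763 [501.41755154  86.32163754]
pod0dot [446.26537494 301.97668675]
```

```bash
python3 - <<'E'
from h import *
c=load("scene0")
def P(u,v,z): return np.round(px2w(c,u/1.5,v/1.5,z)[:2],1)
print("pins",P(568,405,65),P(658,384,65)); print("deck corners",P(532,387,45),P(649,357,45),P(694,428,45),P(573,466,45))
print("podtop",P(527,323,60),P(588,306,60),P(620,348,60))
print("plate hole",P(447,357,8),"plate corners",P(412,348,8),P(462,289,8),P(515,316,8),P(474,378,8))
print("mat",P(422,367,3),P(465,376,3),P(434,458,3),P(387,437,3))
c=load("w1")
def P(u,v,z): return px2w(c,u/1.5,v/1.5,z)[:2]
pA=P(438,151,65);pB=P(429,349,65); print(pA,pB,np.linalg.norm(pA-pB),(pA+pB)/2)
E
```

```text
pins [627.3 282.9] [531.1 401.1]
deck corners [603.3 227.2] [463.  388.7] [573.2 461.3] [708.7 310.3]
podtop [489.2 188. ] [404.  276.2] [478.1 339.9]
plate hole [576.5  78.9] plate corners [584.  16.] [406.9  48.3] [432.6 161.3] [598.7 135.1]
mat [611.2  46.3] [597.6 119.5] [758.3 125. ] [756.7  46.9]
[527.7472277  402.12260004] [621.59544144 283.29610174] 151.41738315577135 [574.67133457 342.70935089]
```

Request:
{"name": "apply_moves", "arguments": {"deltas": [[[-0.3,0.068,0.23,0,0],[-0.3,0.068,0.23,0,0],[-0.3,0,0,0.045,-1],[-0.3,0,0,0.045,-1],[-0.3,0,0,0.045,-1]]]}}

```text
t: 5.3
eef_pos: [576.6, 349.0, 391.7]
ee_rot: [0.321, 0.947, 0.0, 0.0]
contact_force: [-0.0, 0.4, -0.6]
opening: 59.8
```

Request:
{"name": "apply_moves", "arguments": {"deltas": [[[-0.3,0,0,0.045,-1],[-0.3,0,0,0.045,-1],[-0.3,0,0,0.045,-1],[-0.3,0,0,0.045,-1],[-0.3,0,0,0.045,-1]]]}}

```text
t: 5.8
eef_pos: [576.6, 348.8, 369.4]
ee_rot: [0.127, 0.992, -0.0, 0.0]
contact_force: [0.2, 0.9, 0.8]
opening: 59.7
```

Request:
{"name": "apply_moves", "arguments": {"deltas": [[[-0.3,0,0,0.045,-1],[-0.3,0,0,0.045,-1],[-0.3,0,0,0.045,-1],[-0.3,0,0,0.045,-1],[-0.3,0,0,0.045,-1]]]}}

```text
t: 6.3
eef_pos: [576.6, 348.8, 346.9]
ee_rot: [-0.073, 0.997, -0.0, 0.0]
contact_force: [-0.4, -0.5, -0.3]
opening: 59.9
```

Request:
{"name": "apply_moves", "arguments": {"deltas": [[[-0.3,0,0,0.045,-1],[-0.3,0,0,0.045,-1],[-0.3,0,0,0.045,-1],[-0.3,0,0,0.045,-1],[-0.3,0,0,0.045,-1]]]}}

```text
t: 6.8
eef_pos: [576.6, 348.8, 324.4]
ee_rot: [-0.269, 0.963, -0.0, 0.0]
contact_force: [0.3, -0.0, 0.4]
opening: 59.9
```

Request:
{"name": "apply_moves", "arguments": {"deltas": [[[-0.3,0,0,0.045,-1],[-0.3,0,0,0.045,-1],[-0.3,0,0,0.045,-1],[-0.3,0,0,0,0],[-0.3,0,0,0,0]]]}}

```text
t: 7.3
eef_pos: [576.7, 349.5, 310.9]
ee_rot: [-0.381, 0.925, -0.0, 0.0]
contact_force: [0.2, 0.1, 0.1]
opening: 59.6
```

```bash
python3 - <<'E'
from h import *
snap("wrist","w2"); o=robot.get_obs(); print(np.round(o["eef_pos"],1),o["ee_rot"],o["opening"],2*np.degrees(np.arctan2(o["ee_rot"][1],o["ee_rot"][0])))
E
```

```text
[576.8 349.7 311. ] [-3.80927786e-01  9.24604705e-01 -6.13584393e-05  3.97754463e-04] 59.95182512255144 224.78233119529014
```

View pics/w2.png

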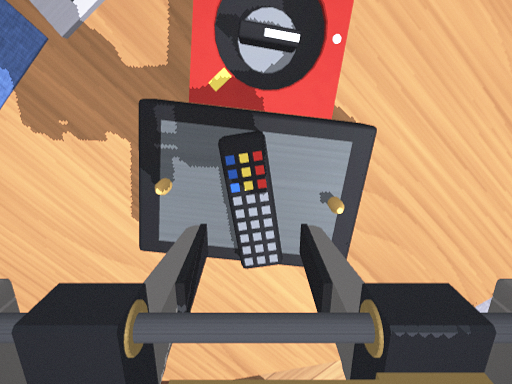

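```bash
python3 - <<'E'
from h import *
c=load("w2")
def P(u,v,z): return px2w(c,u,v,z)[:2]
r=np.array([P(*x,63) for x in((220,138),(262,131),(282,262),(242,268))])
print("remote",r.mean(0),np.linalg.norm(r[2]-r[1]),np.linalg.norm(r[1]-r[0]),np.degrees(np.arctan2(*((r[1]+r[0]-r[2]-r[3])[::-1]))))
pA=P(163,188,65);pB=P(337,208,65); print(pA,pB,np.linalg.norm(pA-pB),(pA+pB)/2,np.degrees(np.arctan2(*(pB-pA)[::-1])))
g=P(268,40,60); print("knob hole centre approx",g, "dot",P(337,39,60),"mark",P(220,80,60))
E
```

```text
remote [576.50318839 347.21909555] 116.03791187868136 32.99148056446255 -126.71838826920474
[616.8504826  285.45014512] [528.78096742 398.83215151] 143.56781978229756 [572.81572501 342.14114831] 127.83828718231902
knob hole centre approx [480.45336861 268.16624311] dot [445.3204074 302.71755  ] mark [524.27807119 261.97701781]
```

Request:
{"name": "apply_moves", "arguments": {"deltas": [[[-0.3,0,0,0.1,-0.93],[-0.3,0,0,0.2,-0.93],[-0.3,0,0,0.25,0],[-0.3,0,0,0.13,0],[-0.3,0,0,0.05,0]]], "squeeze": 40}}

```text
t: 7.85
eef_pos: [576.1, 350.1, 235.7]
ee_rot: [-0.449, 0.893, 0.0, -0.001]
contact_force: [-0.2, 0.2, -0.3]
opening: 59.8
```

Request:
{"name": "apply_moves", "arguments": {"deltas": [[[1,0,0,0,0],[1,0,0,0,0],[1,0,0,0,0],[1,0,0,0,0],[1,0,0,0,0]]]}}

```text
t: 8.35
eef_pos: [577.2, 350.7, 238.7]
ee_rot: [-0.45, 0.893, -0.0, 0.001]
contact_force: [-0.7, -0.2, 5.2]
opening: 37.7
```

Request:
{"name": "apply_moves", "arguments": {"deltas": [[[1,0,0,-0.2,0],[1,0,0,-0.3,0],[1,0,0,-0.35,0],[1,0,0,-0.35,0]]]}}

```text
t: 8.75
eef_pos: [576.2, 350.4, 357.5]
ee_rot: [-0.45, 0.893, 0.0, -0.001]
contact_force: [0.5, 0.3, -2.0]
opening: 37.5
```

Request:
{"name": "apply_moves", "arguments": {"deltas": [[[1,0.22,-0.35,0,0],[1,0.22,-0.35,0,0],[1,0.22,-0.35,0,0],[1,0.22,-0.35,0,0],[1,0.22,-0.35,0,0]]]}}

```text
t: 9.25
eef_pos: [651.8, 156.5, 356.6]
ee_rot: [-0.45, 0.893, 0.0, -0.0]
contact_force: [0.2, 0.8, -1.7]
opening: 37.5
```

Request:
{"name": "apply_moves", "arguments": {"deltas": [[[1,0.22,-0.35,0,0],[1,0.22,-0.35,0,0],[1,0,0,0.08,0.97],[1,0,0,0.08,0.97],[1,0,0,0.08,0.97]]]}}

```text
t: 9.75
eef_pos: [681.6, 80.4, 332.1]
ee_rot: [-0.341, 0.94, 0.0, -0.001]
contact_force: [0.1, 0.1, -1.4]
opening: 37.5
```

Request:
{"name": "apply_moves", "arguments": {"deltas": [[[1,0,0,0.08,0.97],[1,0,0,0.08,0.97],[1,0,0,0.08,0.97],[1,0,0,0.08,0.97],[1,0,0,0.08,0.97]]]}}

```text
t: 10.25
eef_pos: [681.5, 81.0, 292.1]
ee_rot: [-0.154, 0.988, 0.0, -0.001]
contact_force: [0.7, 0.6, -0.6]
opening: 37.8
```

Request:
{"name": "apply_moves", "arguments": {"deltas": [[[1,0,0,0.08,0.97],[1,0,0,0.08,0.97],[1,0,0,0.08,0.97],[1,0,0,0.08,0.97],[1,0,0,0,0]]]}}

```text
t: 10.75
eef_pos: [680.9, 81.1, 259.0]
ee_rot: [-0.001, 1.0, 0.0, -0.002]
contact_force: [-0.5, -0.5, -1.2]
opening: 37.7
```

```bash
python3 - <<'E'
from h import *
snap("wrist","w3"); o=robot.get_obs(); print(np.round(o["eef_pos"],1),o["ee_rot"],o["opening"],2*np.degrees(np.arctan2(o["ee_rot"][1],o["ee_rot"][0])))
c=load("w3")
hsv=cv2.cvtColor(c["image"],cv2.COLOR_RGB2HSV); m=cv2.inRange(hsv,(100,90,40),(125,255,255))
n,l,s,ce=cv2.connectedComponentsWithStats(m); i=1+np.argmax(s[1:,4]); print(s[i])
k=cv2.findContours((l==i).astype(np.uint8),0,2)[0]; k=max(k,key=cv2.contourArea); a=cv2.approxPolyDP(cv2.convexHull(k),6,True)[:,0]
for u,v in a: print((u,v),np.round(px2w(c,u,v,3)[:2],1))
E
```

```text
[681.3  81.  260. ] [-1.74257555e-03  9.99997668e-01  1.13143748e-04 -1.27069356e-03] 37.42610939386314 180.19968471248234
[ 205  118  100  109 4781]
(np.int32(304), np.int32(119)) [609.7 120.9]
(np.int32(299), np.int32(226)) [701.5 121.3]
(np.int32(211), np.int32(224)) [699.7  43.7]
(np.int32(205), np.int32(120)) [610.6  42.6]
```

View pics/w3.png

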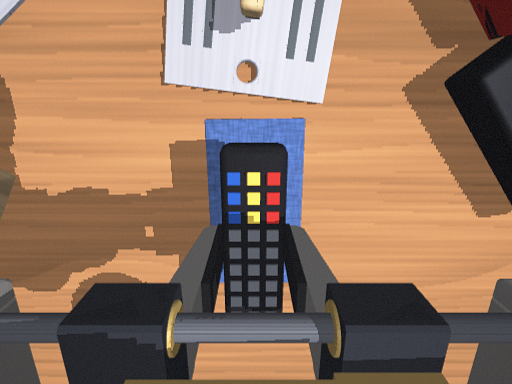

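Request:
{"name": "apply_moves", "arguments": {"deltas": [[[1,-0.06,0.01,0.2,0],[1,0,0,0.2,0],[1,0,0,0.15,0],[1,0,0,0.06,0],[1,0,0,0.02,0]]]}}

```text
t: 11.3
eef_pos: [687.5, 82.0, 197.5]
ee_rot: [-0.001, 1.0, 0.0, -0.001]
contact_force: [-0.1, 0.2, -1.6]
opening: 37.4
```

Request:
{"name": "apply_moves", "arguments": {"deltas": [[[1,0,0,0,0],[1,0,0,0,0]]]}}

```text
t: 11.5
eef_pos: [688.3, 81.9, 199.4]
ee_rot: [-0.001, 1.0, -0.0, 0.001]
contact_force: [0.9, -0.3, -1.7]
opening: 37.5
```

Request:
{"name": "apply_moves", "arguments": {"deltas": [[[1,0,0,0.01,0],[1,0,0,0.01,0]]]}}

```text
t: 11.7
eef_pos: [688.1, 82.0, 196.9]
ee_rot: [-0.001, 1.0, -0.0, 0.001]
contact_force: [0.3, 0.4, -0.8]
opening: 37.5
```

Request:
{"name": "apply_moves", "arguments": {"deltas": [[[1,0,0,0.01,0],[1,0,0,0,0]]]}}

```text
t: 11.9
eef_pos: [688.2, 82.0, 196.7]
ee_rot: [-0.001, 1.0, -0.0, 0.0]
contact_force: [-2.9, -0.3, 5.2]
opening: 37.8
```

Request:
{"name": "apply_moves", "arguments": {"deltas": [[[-0.2,0,0,0,0],[-0.2,0,0,0,0],[-0.2,0,0,0,0],[-0.2,0,0,-0.2,0],[-0.2,0,0,-0.4,0]]]}}

```text
t: 12.4
eef_pos: [686.0, 82.0, 251.3]
ee_rot: [-0.001, 1.0, 0.0, -0.004]
contact_force: [-0.1, 0.5, -0.7]
opening: 55.5
```

Request:
{"name": "apply_moves", "arguments": {"deltas": [[[-0.2,0,0,-0.4,0],[-0.2,0,0,-0.3,0.76],[-0.2,0,0,0,0.76]]]}}

```text
t: 12.7
eef_pos: [689.4, 81.9, 332.0]
ee_rot: [0.061, 0.998, 0.0, 0.005]
contact_force: [0.1, -0.3, -0.4]
opening: 54.8
```

Request:
{"name": "apply_moves", "arguments": {"deltas": [[[-0.2,0.46,-0.05,0,0],[-0.2,0.46,-0.05,0,0],[-0.2,0.46,-0.05,0,0],[-0.2,0.46,-0.05,0,0],[-0.2,0,0,0,0]]]}}

```text
t: 13.2
eef_pos: [496.6, 84.9, 321.7]
ee_rot: [0.059, 0.998, 0.0, -0.005]
contact_force: [0.3, 0.4, -0.7]
opening: 55.1
```

```bash
python3 - <<'E'
from h import *
snap("wrist","w4"); o=robot.get_obs(); print(np.round(o["eef_pos"],1),o["ee_rot"],o["opening"],2*np.degrees(np.arctan2(o["ee_rot"][1],o["ee_rot"][0])))
E
```

```text
[499.8  84.5 323.7] [ 5.96648892e-02  9.98216916e-01  4.35489498e-05 -1.75720638e-03] 54.80924638807535 173.15883367050208
```

View pics/w4.png

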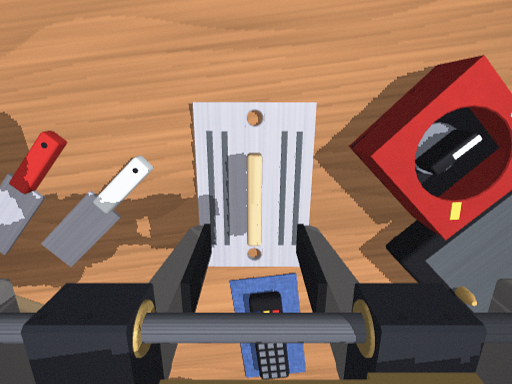

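```bash
python3 - <<'E'
from h import *
c=load("w4"); o=robot.get_obs(); print(np.round(o["eef_pos"],1))
def P(u,v,z): return px2w(c,u,v,z)[:2]
a=P(255,153,47);b=P(254.5,244,47); print("bar",a,b,np.linalg.norm(a-b),(a+b)/2,np.degrees(np.arctan2(*(a-b)[::-1])))
a=P(254.5,118,8);b=P(254,254,8); print("holes",a,b,np.linalg.norm(a-b),(a+b)/2,np.degrees(np.arctan2(*(a-b)[::-1])))
a=np.array([P(*x,8) for x in((193,103),(316,102),(310,264),(208,266))]); print("plate",a.mean(0))
w=np.linalg.inv
print("knob hole c",P(464,151,60),"mark",P(455,211,60),"ptr",P(480,137,52),P(455,158,52), "bar end",P(420,190,52),P(495,135,52))
E
```

```text
[499.8  84.5 323.7]
bar [454.53777266  91.15794757] [542.69336724  80.2642328 ] 88.82613284938695 [498.61556995  85.71109018] 172.9554603154624
holes [426.56725214  94.1295763 ] [574.9370089   75.97314344] 149.47655594284973 [500.75213052  85.05135987] 173.02323900805575
plate [500.84315027  87.86023377]
knob hole c [471.44238601 264.93074688] mark [524.92997461 261.76708449] ptr [462.83986071 282.97666793] [478.67317587 263.31758919] bar end [504.46347705 234.46274898] [462.63733277 295.4389665 ]
```

Request:
{"name": "apply_moves", "arguments": {"deltas": [[[-0.2,0,0,0.4,0],[-0.2,0,0,0.4,0],[-0.2,0,0,0.25,0],[-0.2,0,0,0.11,0],[-0.2,0,0,0,0]]], "squeeze": 60}}

```text
t: 13.75
eef_pos: [503.2, 84.0, 208.3]
ee_rot: [0.06, 0.998, 0.0, -0.001]
contact_force: [-0.0, 0.5, 0.3]
opening: 55.1
```

Request:
{"name": "apply_moves", "arguments": {"deltas": [[[1,0,0,0,0],[1,0,0,0,0],[1,0,0,0,0],[1,0,0,0,0],[1,0,0,0,0]]]}}

```text
t: 14.25
eef_pos: [502.9, 84.1, 209.7]
ee_rot: [0.06, 0.998, -0.0, 0.0]
contact_force: [-0.3, -0.9, -0.7]
opening: 17.2
```

Request:
{"name": "apply_moves", "arguments": {"deltas": [[[1,0,0,0,0],[1,0,0,-0.1,0],[1,0,0,-0.3,0],[1,0,0,-0.3,0],[1,0,0,-0.3,0]]]}}

```text
t: 14.75
eef_pos: [501.9, 84.1, 309.6]
ee_rot: [0.06, 0.998, -0.0, -0.001]
contact_force: [1.0, 0.5, -5.2]
opening: 13.5
```

Request:
{"name": "apply_moves", "arguments": {"deltas": [[[1,0,0,-0.3,0],[1,0,0,0,0],[1,0,0,0,0]]]}}

```text
t: 15.05
eef_pos: [502.3, 84.1, 338.4]
ee_rot: [0.06, 0.998, -0.0, -0.0]
contact_force: [-0.8, -0.3, -5.3]
opening: 13.7
```

```bash
python3 - <<'E'
from h import *
c=snap("wrist","w5"); o=robot.get_obs(); print(np.round(o["eef_pos"],1),o["ee_rot"],o["opening"],2*np.degrees(np.arctan2(o["ee_rot"][1],o["ee_rot"][0])),o["contact_force"])
E
```

```text
[501.8  84.1 337.1] [ 5.98435598e-02  9.98206180e-01  3.24981377e-06 -1.78072477e-03] 13.91437436183427 173.13832257288405 [-0.92200202 -0.1679547  -6.5089653 ]
```

```bash
python3 - <<'E'
from h import *
for f in("w1","w2","w4","w5"):
    c=load(f); im=c["image"]; hsv=cv2.cvtColor(im,cv2.COLOR_RGB2HSV)
    print(f, "cam",np.round(c["T"][:3,3],1))
    red=cv2.inRange(hsv,(0,170,90),(6,255,255))|cv2.inRange(hsv,(174,170,90),(180,255,255))
    ks,hi=cv2.findContours(red,cv2.RETR_CCOMP,cv2.CHAIN_APPROX_NONE)
    for k,h in zip(ks,hi[0]):
        if cv2.contourArea(k)>800:
            if h[3]>=0:
                e=cv2.fitEllipse(k); print(" hole",np.round(e[0],1),np.round(e[1],1),np.round(px2w(c,*e[0],60)[:2],1))
            else:
                a=cv2.approxPolyDP(cv2.convexHull(k),5,True)[:,0]; print(" outer",[(tuple(map(int,p)),np.round(px2w(c,*p,60)[:2],1).tolist()) for p in a])
    br=cv2.inRange(hsv,(12,110,70),(26,255,255))
    n,l,s,ce=cv2.connectedComponentsWithStats(br)
    for i in range(1,n):
        if 20<s[i,4]<400: print(" brass",s[i].tolist(),np.round(ce[i],1),np.round(px2w(c,*ce[i],53)[:2],1), np.median(hsv[l==i],0))
E
```

```text
w1 cam [496.3 378.  383.6]
 outer [((124, 120), [399.4, 273.5]), ((226, 118), [484.4, 344.4]), ((226, 214), [551.7, 255.4]), ((135, 213), [466.2, 188.3])]
 hole [178.7 166.4] [63.6 71.2] [474.7 268.1]
 brass [504, 0, 8, 10, 42] [508.8   2.9] [635.3 606.7] [ 14. 115. 176.]
 brass [286, 96, 11, 11, 96] [290.9 100.9] [528.2 402.1] [ 19. 130. 177.]
 brass [274, 170, 8, 8, 21] [276.8 173.6] [568.5 330.5] [ 25. 152. 186.]
 brass [254, 175, 9, 8, 24] [257.8 178.4] [554.9 312. ] [ 24.5 153.5 199.5]
 brass [281, 222, 10, 13, 97] [285.3 227.8] [621.4 284.2] [ 19. 131. 210.]
 brass [88, 227, 8, 7, 37] [ 91.2 230.1] [435.1 130.5] [ 13. 132. 217.]
 brass [168, 292, 7, 5, 24] [171.  294.1] [565.1 114.6] [ 13.  130.5 126. ]
w2 cam [516.7 289.7 290.8]
 outer [((352, 0), [422.3, 291.5]), ((331, 118), [484.2, 341.4]), ((189, 101), [551.8, 255.4]), ((193, 0), [499.5, 213.6])]
 brass [208, 71, 22, 21, 171] [217.7  82.3] [527. 261.] [ 25. 155. 225.]
 brass [238, 153, 11, 11, 96] [243.4 157.7] [555.  315.8] [ 25. 156. 224.]
 brass [241, 167, 11, 11, 96] [245.7 171.7] [562.2 325.4] [ 25. 156. 224.]
 brass 
[... 806 characters left out ...]
, 19, 235] [465.6 295.7] [621.7 284.4] [ 19. 133. 122.]
w5 cam [418.3  94.3 318.4]
 outer [((61, 122), [416.3, -73.7]), ((74, 133), [426.8, -65.3]), ((45, 176), [461.3, -103.5]), ((32, 180), [463.6, -116.6]), ((20, 170), [453.2, -124.2]), ((48, 125), [417.4, -85.7])]
 outer [((472, 47), [398.8, 273.8]), ((511, 103), [446.8, 311.1]), ((511, 165), [501.8, 318.7]), ((435, 223), [551.4, 254.2]), ((365, 142), [465.2, 187.8])]
 hole [451.8 140.5] [81.7 99.8] [473.  263.8]
 brass [446, 270, 20, 18, 205] [455.7 278.2] [621.6 284.3] [ 19. 133. 120.]
 brass [211, 300, 10, 58, 278] [215.4 328.9] [656.5  22.5] [ 20.  125.  152.5]
 brass [287, 300, 9, 58, 301] [291.6 329.3] [667.1 107.3] [ 20. 125. 110.]
```

```bash
python3 - <<'E'
from h import *
c=load("w5"); im=c["image"][70:270,150:370,::-1]; cv2.imwrite("pics/w5c.png",cv2.resize(im,None,fx=3,fy=3,interpolation=cv2.INTER_CUBIC))
E
```

```text
(no output)
```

View pics/w5c.png

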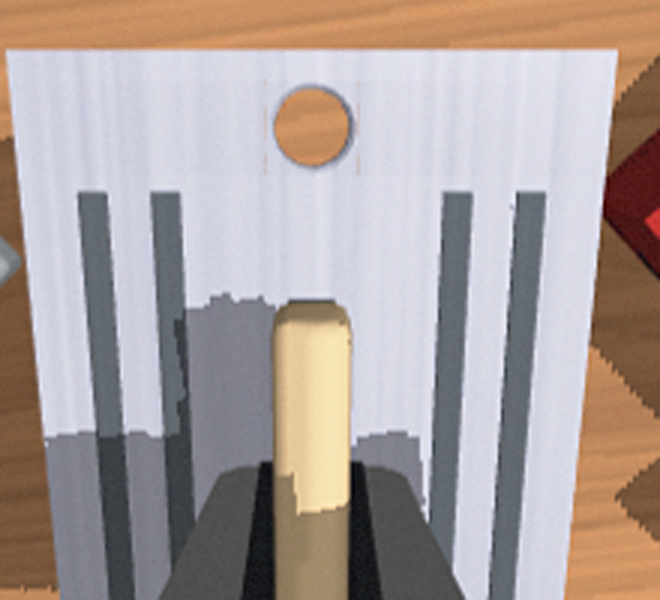

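```bash
python3 - <<'E'
from h import *
c=load("w5")
a=np.array([502.0,84.1]); t=np.radians(173.1); tx=np.array([np.cos(t),np.sin(t)]); ty=np.array([np.sin(t),-np.cos(t)])
for n,u,v,off,z in(("hole",150+314/3,70+124/3,75,138),("hole lower",150+313/3,70+126/3,75,130),("edge",150+310/3,70+49/3,90,138),("barend",150+312/3,70+303/3,45,130+47)):
    for dz in(0,):
        p=px2w(c,u,v,z+dz)[:2]-a; print(n,p@tx-off,p@ty)
E
```

```text
hole 2.8936200167775183 0.6716930786302978
hole lower 2.206134726529868 0.4915702620501829
edge 1.9848261553955382 -0.13256167610335068
barend 5.573176169990532 0.2566811700307798
```

Request:
{"name": "apply_moves", "arguments": {"deltas": [[[1,-0.06,0.377,0,0],[1,-0.06,0.377,0,0],[1,-0.06,0.377,0,0],[1,-0.06,0.377,0,0],[1,-0.06,0.377,0,0]]]}}

```text
t: 15.6
eef_pos: [554.4, 268.9, 335.6]
ee_rot: [0.06, 0.998, -0.001, -0.003]
contact_force: [1.3, -0.5, -4.7]
opening: 13.6
```

Request:
{"name": "apply_moves", "arguments": {"deltas": [[[1,-0.06,0.377,0,0],[1,-0.06,0.377,0,0],[1,0,0,0,0.975],[1,0,0,0,0.975],[1,0,0,0,0.975]]]}}

```text
t: 16.1
eef_pos: [575.1, 341.2, 334.9]
ee_rot: [0.177, 0.984, -0.002, -0.003]
contact_force: [0.2, -0.3, -5.4]
opening: 13.6
```

Request:
{"name": "apply_moves", "arguments": {"deltas": [[[1,0,0,0,0.975],[1,0,0,0,0.975],[1,0,0,0,0.975],[1,0,0,0,0.975],[1,0,0,0,0.975]]]}}

```text
t: 16.6
eef_pos: [575.2, 340.7, 335.1]
ee_rot: [0.365, 0.931, -0.002, -0.002]
contact_force: [1.4, -0.1, -5.6]
opening: 13.6
```

Request:
{"name": "apply_moves", "arguments": {"deltas": [[[1,0,0,0.1,0.975],[1,0,0,0.1,0.975],[1,0,0,0.2,0],[1,0,0,0.15,0],[1,0,0,0,0]]]}}

```text
t: 17.1
eef_pos: [574.1, 340.3, 278.3]
ee_rot: [0.435, 0.901, -0.004, -0.004]
contact_force: [-0.2, -0.6, -5.1]
opening: 13.9
```

```bash
cat > st.py <<'E'
from h import *
def st(n=6):
    A=[]
    for _ in range(n):
        o=robot.get_obs(); A.append(np.r_[o["eef_pos"],2*np.degrees(np.arctan2(o["ee_rot"][1],o["ee_rot"][0])),o["opening"],o["contact_force"],o["t"]])
    print(np.round(np.mean(A,0),2))
E
python3 - <<'E'
from st import *
st()
c=snap("wrist","w6",crop=(130,50,390,250),scale=3); st()
E
```

```text
[ 5.7413e+02  3.4035e+02  2.7832e+02  1.2845e+02  1.3860e+01 -1.5000e-01
 -5.6000e-01 -5.1200e+00  1.7100e+01]
[574.87 340.63 280.66 128.45  13.51   0.79  -0.59  -6.2   17.15]
```

View pics/w6.png

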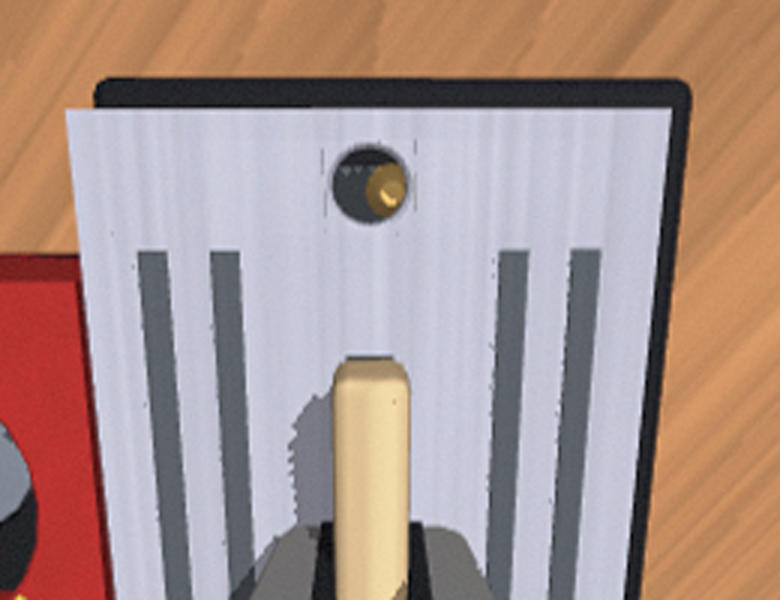

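```bash
python3 - <<'E'
from h import *
c=load("w6"); print(np.round(c["T"],3))
print("pin",px2w(c,130+391/3,50+190/3,65)); print("hole",px2w(c,130+370/3,50+184/3,77))
for u,v in((95,80),(690,82)): print("deck corner",px2w(c,130+u/3,50+v/3,45))
g=np.radians(38.46);R=np.array([[np.cos(g),-np.sin(g)],[np.sin(g),np.cos(g)]])
for q in((-70,100),(70,100)): print(np.array([574.7,342.8])+R@q)
o=robot.get_obs();print(o["eef_pos"],o["ee_rot"],o["q"])
E
```

```text
[[ 7.83000e-01  5.96000e-01  1.77000e-01  5.21484e+02]
 [ 6.22000e-01 -7.46000e-01 -2.38000e-01  4.06803e+02]
 [-1.00000e-02  2.96000e-01 -9.55000e-01  2.58583e+02]
 [ 0.00000e+00  0.00000e+00  0.00000e+00  1.00000e+00]]
pin [528.31314037 402.29309056  65.        ]
hole [523.85905326 400.8576901   77.        ]
deck corner [460.67108522 378.63578229  45.        ]
deck corner [567.39881139 462.69220034  45.        ]
[457.69020843 377.56648783]
[567.31616729 464.64202483]
[574.87353452 340.63095934 280.65964615] [ 0.43482034  0.90051125 -0.00238121 -0.00225558] [ 3.54510137e-01  5.06033749e-01  1.41456447e+00 -5.66636746e-05
  1.22755404e+00 -3.16584221e-01]
```

Request:
{"name": "apply_moves", "arguments": {"deltas": [[[1,-0.016,0.044,0,0],[1,0,0,0.05,0],[1,0,0,0,0],[1,0,0,0,0],[1,0,0,0,0]]]}}

```text
t: 17.65
eef_pos: [580.4, 342.6, 279.6]
ee_rot: [0.435, 0.9, 0.0, 0.0]
contact_force: [-0.2, -0.3, -6.0]
opening: 13.2
```

```bash
python3 - <<'E'
from st import *
st()
c=snap("wrist","w7",crop=(130,50,390,250),scale=3); st(); print(np.round(c["T"],3))
E
```

```text
[ 5.8043e+02  3.4259e+02  2.7955e+02  1.2845e+02  1.3200e+01 -1.9000e-01
 -2.7000e-01 -6.0200e+00  1.7650e+01]
[ 5.8043e+02  3.4262e+02  2.7956e+02  1.2845e+02  1.3410e+01  5.0000e-01
  3.5000e-01 -5.9500e+00  1.7700e+01]
[[ 7.83000e-01  5.93000e-01  1.86000e-01  5.27991e+02]
 [ 6.22000e-01 -7.47000e-01 -2.35000e-01  4.09150e+02]
 [ 0.00000e+00  3.00000e-01 -9.54000e-01  2.59546e+02]
 [ 0.00000e+00  0.00000e+00  0.00000e+00  1.00000e+00]]
```

View pics/w7.png

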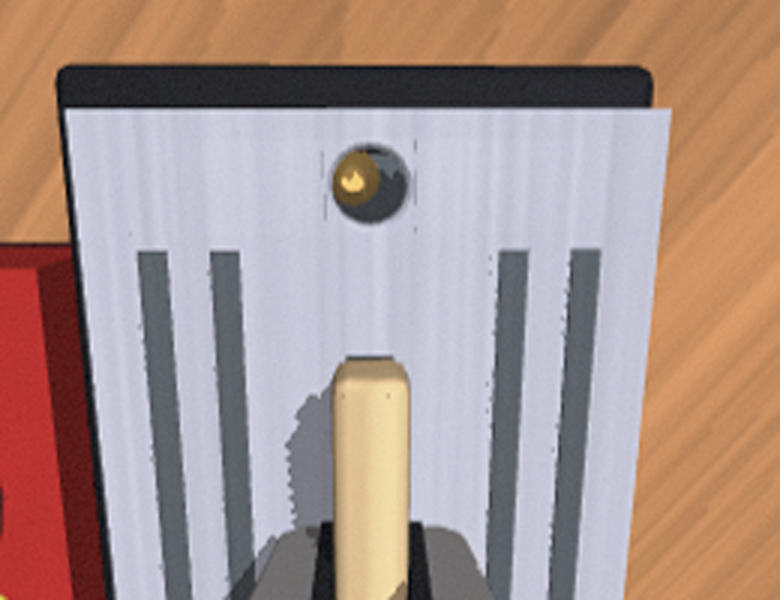

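Request:
{"name": "apply_moves", "arguments": {"deltas": [[[1,0,-0.033,0,0],[1,0,0,0,0],[1,0,0,0,0],[1,0,0,0,0],[1,0,0,0,0]]]}}

```text
t: 18.2
eef_pos: [577.8, 340.5, 279.2]
ee_rot: [0.435, 0.9, 0.0, 0.0]
contact_force: [-0.8, -0.8, -6.1]
opening: 13.4
```

Request:
{"name": "apply_moves", "arguments": {"deltas": [[[1,0,0,0,0],[1,0,0,0,0]]]}}

```text
t: 18.4
eef_pos: [577.8, 340.5, 279.2]
ee_rot: [0.435, 0.9, 0.0, 0.0]
contact_force: [0.7, 0.7, -5.8]
opening: 13.6
```

```bash
python3 - <<'E'
from st import *
from h import *
c=load("w7"); t=np.radians(128.45); tx=np.array([np.cos(t),np.sin(t)]); ty=np.array([np.sin(t),-np.cos(t)])
p=px2w(c,130+356/3,50+180/3,65)[:2]; h=px2w(c,130+370/3,50+184/3,80)[:2]; print("w7 pin",p,"hole",h,(p-h)@tx,(p-h)@ty)
c=snap("wrist","w8"); st(); im=c["image"]
hsv=cv2.cvtColor(im,cv2.COLOR_RGB2HSV)[90:135,230:280]
m=cv2.inRange(hsv,(12,90,60),(28,255,255)); n,l,s,ce=cv2.connectedComponentsWithStats(m); print(s[1:].tolist(),ce[1:]+[230,90])
v=cv2.inRange(hsv,(0,0,0),(180,255,140))|m; n,l,s,ce=cv2.connectedComponentsWithStats(v); print("hole",s[1:].tolist(),ce[1:]+[230,90])
E
```

```text
w7 pin [529.60372033 402.29682495] hole [532.12911417 403.95109212] 0.2748281456434335 -3.006440324310033
[ 5.7782e+02  3.4053e+02  2.7920e+02  1.2845e+02  1.3510e+01  3.5000e-01
  3.1000e-01 -5.9900e+00  1.8450e+01]
[[14, 10, 18, 18, 244]] [[252.49590164 108.71721311]]
hole [[11, 8, 25, 27, 529]] [[252.8657845  110.98865784]]
```

Request:
{"name": "apply_moves", "arguments": {"deltas": [[[1,0.005,0,0.04,0],[1,0,0,0.04,0],[1,0,0,0.03,0],[1,0,0,0,0],[1,0,0,0,0]]]}}

```text
t: 18.95
eef_pos: [577.5, 340.9, 268.0]
ee_rot: [0.435, 0.901, -0.0, -0.0]
contact_force: [-1.0, 1.2, -5.8]
opening: 13.4
```

Request:
{"name": "apply_moves", "arguments": {"deltas": [[[1,0,0,0.03,0],[1,0,0,0.02,0],[1,0,0,0,0],[1,0,0,0,0]]]}}

```text
t: 19.35
eef_pos: [577.5, 340.9, 263.1]
ee_rot: [0.435, 0.9, -0.0, -0.0]
contact_force: [0.3, -0.1, -5.4]
opening: 13.4
```

Request:
{"name": "apply_moves", "arguments": {"deltas": [[[1,0,0,0.025,0],[1,0,0,0.02,0],[1,0,0,0,0],[1,0,0,0,0]]]}}

```text
t: 19.75
eef_pos: [577.6, 340.9, 258.8]
ee_rot: [0.435, 0.9, 0.0, 0.0]
contact_force: [-0.1, 0.1, -4.5]
opening: 13.7
```

Request:
{"name": "apply_moves", "arguments": {"deltas": [[[1,0,0,0.02,0],[1,0,0,0.01,0],[1,0,0,0,0],[1,0,0,0,0]]]}}

```text
t: 20.15
eef_pos: [577.7, 341.1, 257.4]
ee_rot: [0.435, 0.901, 0.0, 0.0]
contact_force: [-4.6, -1.3, 5.0]
opening: 13.3
```

Request:
{"name": "apply_moves", "arguments": {"deltas": [[[1,0,-0.008,0,0],[1,0,0,0,0],[1,0,0,0.015,0],[1,0,0,0,0],[1,0,0,0,0]]]}}

```text
t: 20.65
eef_pos: [577.4, 340.9, 257.3]
ee_rot: [0.435, 0.901, 0.001, 0.001]
contact_force: [-7.0, -0.3, 13.4]
opening: 13.3
```

```bash
python3 - <<'E'
from st import *
st()
c=snap("wrist","w9",crop=(130,50,390,250),scale=3); print(robot.get_obs()["moment"])
E
```

```text
[ 5.7743e+02  3.4094e+02  2.5732e+02  1.2846e+02  1.3300e+01 -6.9700e+00
 -3.4000e-01  1.3390e+01  2.0650e+01]
[-0.31268012  0.74249155  0.00386743]
```

View pics/w9.png

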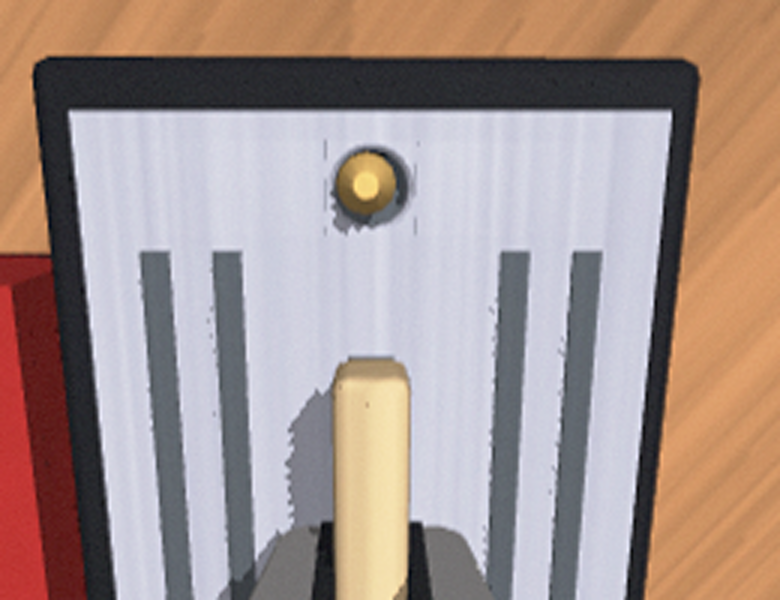

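Request:
{"name": "apply_moves", "arguments": {"deltas": [[[1,0,-0.01,0,0],[1,0,0,0,0],[1,0,0,0,0],[1,0,0,0,0]]]}}

```text
t: 21.1
eef_pos: [577.1, 340.7, 257.3]
ee_rot: [0.435, 0.901, 0.002, 0.002]
contact_force: [-3.1, 1.6, 10.4]
opening: 13.4
```

Request:
{"name": "apply_moves", "arguments": {"deltas": [[[1,0,-0.01,0,0],[1,0,0,0,0],[1,0,0,0,0],[1,0,0,0,0]]]}}

```text
t: 21.5
eef_pos: [576.7, 340.4, 257.3]
ee_rot: [0.435, 0.9, 0.003, 0.002]
contact_force: [-0.1, 4.1, 7.8]
opening: 13.7
```

Request:
{"name": "apply_moves", "arguments": {"deltas": [[[-0.35,0,0,0,0],[-0.35,0,0,0,0],[-0.35,0,0,0,0],[-0.35,0,0,-0.2,0],[-0.35,0,0,-0.4,0]]]}}

```text
t: 22.0
eef_pos: [573.9, 338.3, 309.9]
ee_rot: [0.435, 0.9, -0.003, -0.003]
contact_force: [-0.3, -0.3, 0.0]
opening: 51.2
```

Request:
{"name": "apply_moves", "arguments": {"deltas": [[[-0.35,0,0,-0.3,0],[-0.35,0.01,-0.42,0,0],[-0.35,0.01,-0.42,0,0],[-0.35,0.01,-0.42,0,0],[-0.35,0,0,0,0]]]}}

```text
t: 22.5
eef_pos: [470.3, 261.0, 341.0]
ee_rot: [0.435, 0.9, -0.003, -0.003]
contact_force: [0.2, 0.2, 0.3]
opening: 62.1
```

Request:
{"name": "apply_moves", "arguments": {"deltas": [[[-0.35,0,0,0,0],[-0.35,0,0,0,0],[-0.35,0,0,0,0],[-0.35,0,0,0,0],[-0.35,0,0,0,0]]]}}

```text
t: 23.0
eef_pos: [475.3, 263.5, 344.3]
ee_rot: [0.435, 0.901, 0.0, 0.0]
contact_force: [0.0, 0.0, 0.0]
opening: 61.8
```

```bash
python3 - <<'E'
from st import *
c=snap("wrist","w10",crop=(140,40,512,310),scale=2.1); st()
E
```

```text
[ 4.7514e+02  2.6341e+02  3.4418e+02  1.2846e+02  6.2020e+01 -1.4000e-01
  3.0000e-01  1.3800e+00  2.3050e+01]
```

View pics/w10.png

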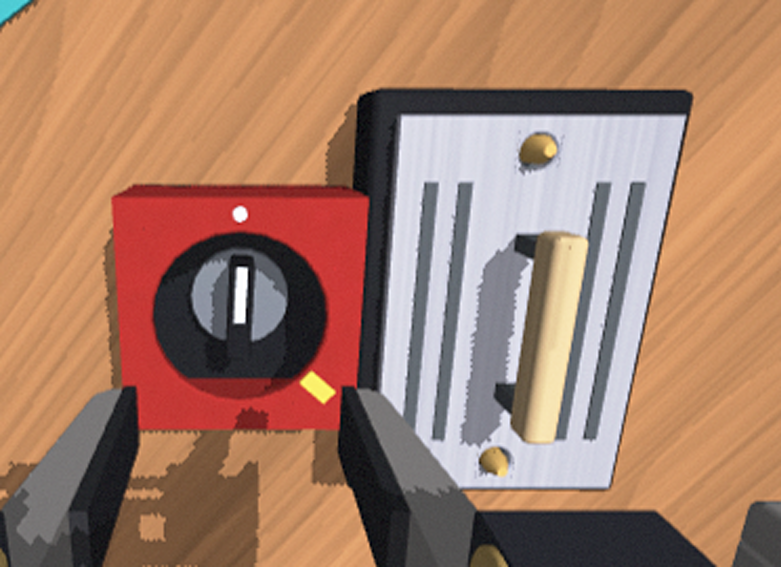

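```bash
python3 - <<'E'
from h import *
c=load("w10")
def P(u,v,z): return px2w(c,140+u/2.1,40+v/2.1,z)[:2]
a=P(242.5,267,52);b=P(239,323,52);print("ptr",a,b,np.degrees(np.arctan2(*(a-b)[::-1])))
a=P(231,258,52);b=P(254,258,52);print("bar far end",(a+b)/2,np.linalg.norm(a-b))
TL,TR,BR=(400,115),(687,115),(610,488)
for z in(50,53,55,56):
    q=[P(*x,z) for x in(TL,TR,BR)]; print(z,np.linalg.norm(q[0]-q[1]),np.linalg.norm(q[1]-q[2]),"ctr",(q[0]+q[2])/2)
im=c["image"]; hsv=cv2.cvtColor(im,cv2.COLOR_RGB2HSV); m=cv2.inRange(hsv,(0,0,200),(180,40,255)); m[:,:230]=0;m[:,275:]=0;m[:155]=0;m[200:]=0
n,l,s,ce=cv2.connectedComponentsWithStats(m)
for i in range(1,n):
    if s[i,4]>30:
        ys,xs=np.where(l==i); q=np.array([px2w(c,x,y,52)[:2] for x,y in zip(xs,ys)]); w,V=np.linalg.eigh(np.cov(q.T)); d=V[:,1]; print(s[i],q.mean(0),np.degrees(np.arctan2(d[1],d[0])),np.sqrt(w*12))
red=cv2.inRange(hsv,(0,170,60),(6,255,255))|cv2.inRange(hsv,(174,170,60),(180,255,255))
E
```

```text
ptr [462.68776921 283.04017738] [478.11567615 261.06610445] 125.07253638076247
bar far end [460.08898805 286.2987378 ] 10.424022481503568
50 122.30349517600517 182.63860635636107 ctr [579.14139664 342.83620607]
53 120.9656660639446 180.64079554794492 ctr [577.43160672 342.69583442]
55 120.07377998923754 179.30892167566742 ctr [576.29174678 342.60225332]
56 119.627836951884 178.64298473952854 ctr [575.72181681 342.55546277]
[252 167   6  27 136] [469.74235435 272.35273563] 125.83247898272067 [ 4.95770874 26.41817015]
```

Request:
{"name": "apply_moves", "arguments": {"deltas": [[[0.35,0,0,0.1,0.58],[0.35,0,0,0.3,0],[0.35,0,0,0,0],[0.35,0,0,0,0],[0.35,0,0,0,0]]]}}

```text
t: 23.55
eef_pos: [475.3, 263.4, 305.6]
ee_rot: [0.456, 0.89, 0.001, 0.001]
contact_force: [0.6, -0.8, -0.4]
opening: 29.6
```

Request:
{"name": "apply_moves", "arguments": {"deltas": [[[0.35,0,0,0.2,0],[0.35,0,0,0.2,0],[0.35,0,0,0.2,0],[0.35,0,0,0.15,0],[0.35,0,0,0.08,0]]]}}

```text
t: 24.05
eef_pos: [474.8, 263.2, 220.7]
ee_rot: [0.456, 0.89, -0.0, -0.0]
contact_force: [0.4, 0.0, -0.4]
opening: 29.9
```

Request:
{"name": "apply_moves", "arguments": {"deltas": [[[0.35,0,0,0.02,0],[0.35,0,0,0,0],[0.35,0,0,0,0],[0.35,0,0,0,0],[0.35,0,0,0,0]]]}}

```text
t: 24.55
eef_pos: [475.0, 263.2, 219.8]
ee_rot: [0.456, 0.89, 0.0, 0.0]
contact_force: [0.8, -0.1, -0.7]
opening: 30.2
```

Request:
{"name": "apply_moves", "arguments": {"deltas": [[[0.35,0,0.005,0.03,0],[0.35,0,0,0.02,0],[0.35,0,0,0,0]]], "squeeze": 25}}

```text
t: 24.85
eef_pos: [474.9, 263.4, 213.7]
ee_rot: [0.456, 0.89, -0.0, -0.0]
contact_force: [-0.0, -0.0, 0.0]
opening: 30.0
```

Request:
{"name": "apply_moves", "arguments": {"deltas": [[[1,0,0,0,0],[1,0,0,0,0],[1,0,0,0,0],[1,0,0,0,0],[1,0,0,0,0]]]}}

```text
t: 25.35
eef_pos: [475.4, 263.6, 214.3]
ee_rot: [0.456, 0.89, 0.0, 0.0]
contact_force: [2.6, 1.7, -2.0]
opening: 11.7
```

Request:
{"name": "apply_moves", "arguments": {"deltas": [[[1,0,0,0,0.8],[1,0,0,0,0.8],[1,0,0,0,0.8],[1,0,0,0,0.8],[1,0,0,0,0.8]]]}}

```text
t: 25.85
eef_pos: [475.2, 263.5, 214.3]
ee_rot: [0.593, 0.805, 0.0, 0.0]
contact_force: [0.7, 1.9, -1.0]
opening: 11.9
```

Request:
{"name": "apply_moves", "arguments": {"deltas": [[[1,0,0,0,0.8],[1,0,0,0,0.8],[1,0,0,0,0.8],[1,0,0,0,0.8],[1,0,0,0,0.8]]]}}

```text
t: 26.35
eef_pos: [475.0, 263.5, 214.2]
ee_rot: [0.713, 0.701, -0.0, -0.0]
contact_force: [-0.2, 1.2, 1.8]
opening: 11.5
```

Request:
{"name": "apply_moves", "arguments": {"deltas": [[[1,0,0,0,0.8],[1,0,0,0,0.8],[1,0,0,0,0.8],[1,0,0,0,0.8],[1,0,0,0,0.8]]]}}

```text
t: 26.85
eef_pos: [474.8, 263.5, 214.2]
ee_rot: [0.816, 0.578, -0.001, -0.0]
contact_force: [-1.7, 0.6, 1.3]
opening: 11.5
```

Request:
{"name": "apply_moves", "arguments": {"deltas": [[[1,0,0,0,0.8],[1,0,0,0,0.8],[1,0,0,0,0.8],[1,0,0,0,0.8],[1,0,0,0,0.8]]]}}

```text
t: 27.35
eef_pos: [474.6, 263.7, 214.2]
ee_rot: [0.898, 0.441, -0.001, -0.001]
contact_force: [-1.8, 2.2, 2.0]
opening: 11.8
```

Request:
{"name": "apply_moves", "arguments": {"deltas": [[[1,0,0,0,0.8],[1,0,0,0,0.8],[1,0,0,0,0.8],[1,0,0,0,0.8],[1,0,0,0,0.8]]]}}

```text
t: 27.85
eef_pos: [474.5, 263.8, 214.2]
ee_rot: [0.956, 0.292, -0.001, -0.001]
contact_force: [-3.0, 2.9, 2.9]
opening: 12.0
```

Request:
{"name": "apply_moves", "arguments": {"deltas": [[[1,0,0,0,0.8],[1,0,0,0,0.8],[1,0,0,0,0.8],[1,0,0,0,0.8],[1,0,0,0,0.8]]]}}

```text
t: 28.35
eef_pos: [474.4, 264.1, 214.3]
ee_rot: [0.991, 0.136, -0.001, -0.001]
contact_force: [-3.2, 2.7, 2.3]
opening: 12.2
```

Request:
{"name": "apply_moves", "arguments": {"deltas": [[[1,0,0,0,0.8],[1,0,0,0,0.8],[1,0,0,0,0.8],[1,0,0,0,0.8],[1,0,0,0,0.8]]]}}

```text
t: 28.85
eef_pos: [474.3, 264.2, 214.2]
ee_rot: [1.0, -0.024, -0.001, -0.001]
contact_force: [-4.0, 5.2, 1.1]
opening: 12.0
```

```bash
python3 - <<'E'
from st import *
st()
E
```

```text
[474.33 264.24 214.24  -2.71  11.97  -4.02   5.25   1.05  28.85]
```

Request:
{"name": "apply_moves", "arguments": {"deltas": [[[1,0,0,0,0.13],[1,0,0,0,0],[1,0,0,0,0],[0.35,0,0,0,0],[0.35,0,0,0,0]]]}}

```text
t: 29.35
eef_pos: [475.1, 263.4, 214.2]
ee_rot: [1.0, -0.027, -0.0, 0.0]
contact_force: [-0.1, 0.3, -0.1]
opening: 26.0
```

Request:
{"name": "apply_moves", "arguments": {"deltas": [[[0.35,0,0,0,0],[0.35,0,0,-0.1,0],[0.35,0,0,-0.3,0],[0.35,0,0,-0.4,0],[0.35,0,0,-0.5,0]]]}}

```text
t: 29.85
eef_pos: [474.4, 263.0, 344.7]
ee_rot: [1.0, -0.028, -0.002, 0.001]
contact_force: [0.5, -0.0, -0.6]
opening: 29.8
```

Request:
{"name": "apply_moves", "arguments": {"deltas": [[[0.35,0,0,0,0],[0.35,0,0,0,0],[0.35,0,0,0,0],[0.35,0,0,0,0],[0.35,0,0,0,0]]]}}

```text
t: 30.35
eef_pos: [474.7, 263.3, 342.6]
ee_rot: [1.0, -0.028, -0.001, 0.0]
contact_force: [0.2, -0.1, 0.5]
opening: 29.6
```

```bash
python3 - <<'E'
from st import *
c=snap("wrist","w11",crop=(100,60,420,310),scale=2.4); st()
im=c["image"]; hsv=cv2.cvtColor(im,cv2.COLOR_RGB2HSV); m=cv2.inRange(hsv,(0,0,190),(180,50,255))
n,l,s,ce=cv2.connectedComponentsWithStats(m)
for i in range(1,n):
    if 40<s[i,4]<400:
        ys,xs=np.where(l==i); q=np.array([px2w(c,x,y,52)[:2] for x,y in zip(xs,ys)]); w,V=np.linalg.eigh(np.cov(q.T)); d=V[:,1]; print(s[i],q.mean(0),np.degrees(np.arctan2(d[1],d[0])),np.sqrt(w*12))
E
```

```text
[ 4.7486e+02  2.6332e+02  3.4291e+02 -3.1600e+00  2.9900e+01  1.8000e-01
  1.5000e-01  2.1000e-01  3.0400e+01]
[250 168   5  27 135] [484.68855404 263.60945405] 176.75331777638374 [ 4.7407936  27.08795996]
```

View pics/w11.png

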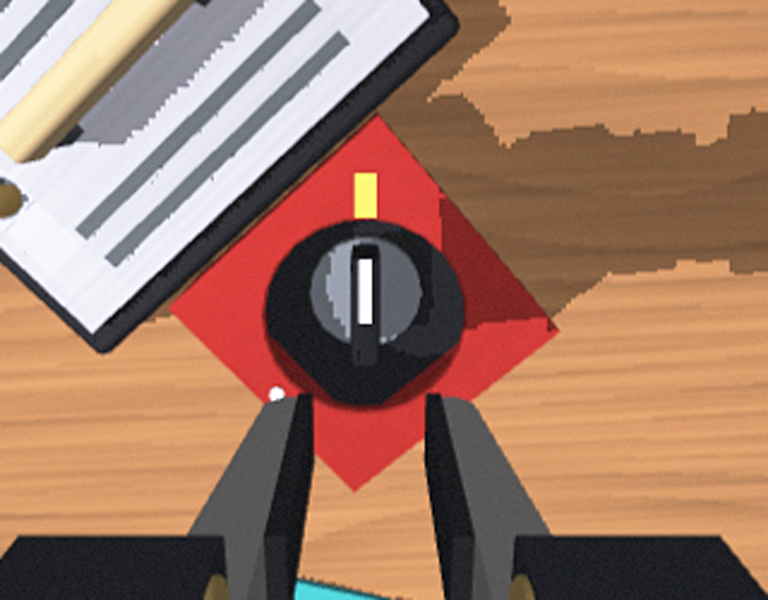

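Request:
{"name": "apply_moves", "arguments": {"deltas": [[[0,0.03,0.45,-0.06,0],[0,0.03,0.45,-0.06,0],[0,0.03,0.45,-0.06,0],[0,0.03,0.45,-0.06,0],[0,0.03,0.45,-0.06,0]]]}}

```text
t: 30.9
eef_pos: [477.4, 36.3, 374.0]
ee_rot: [1.0, -0.027, -0.0, -0.0]
contact_force: [0.2, 0.8, -0.4]
opening: 45.8
```

Request:
{"name": "apply_moves", "arguments": {"deltas": [[[0,0.03,0.45,-0.06,0],[0,0.03,0.45,-0.06,0],[0,0.03,0.45,-0.06,0],[0,0.03,0.45,-0.06,0],[0,0.03,0.45,-0.06,0]]]}}

```text
t: 31.4
eef_pos: [480.0, -189.4, 404.0]
ee_rot: [1.0, -0.028, -0.0, -0.0]
contact_force: [2.0, 0.6, -0.3]
opening: 46.1
```

Request:
{"name": "apply_moves", "arguments": {"deltas": [[[0,0,0,0,0.95],[0,0,0,0,0.95],[0,0,0,0,0.95],[0,0,0,0,0.95],[0,0,0,0,0.95]]]}}

```text
t: 31.9
eef_pos: [480.3, -187.6, 403.5]
ee_rot: [0.976, -0.217, -0.001, -0.0]
contact_force: [0.4, 0.8, -0.5]
opening: 45.9
```

Request:
{"name": "apply_moves", "arguments": {"deltas": [[[0,0,0,0,0.95],[0,0,0,0,0.95],[0,0,0,0,0.95],[0,0,0,0,0.95],[0,0,0,0,0.95]]]}}

```text
t: 32.4
eef_pos: [480.3, -187.5, 403.6]
ee_rot: [0.917, -0.398, -0.001, -0.0]
contact_force: [0.0, 0.1, 0.5]
opening: 45.7
```

Request:
{"name": "apply_moves", "arguments": {"deltas": [[[0,0,0,0,0.95],[0,0,0,0,0],[0,0,0,0,0],[0,0,0,0,0],[0,0,0,0,0]]]}}

```text
t: 32.9
eef_pos: [480.4, -187.5, 404.1]
ee_rot: [0.903, -0.431, -0.0, -0.0]
contact_force: [-0.9, 1.3, 0.1]
opening: 46.0
```

```bash
python3 - <<'E'
from st import *
c=snap("wrist","w12",scale=1.5); st()
E
```

```text
[ 4.8038e+02 -1.8752e+02  4.0415e+02 -5.1020e+01  4.6160e+01 -4.2000e-01
 -1.3000e-01  3.3000e-01  3.2950e+01]
```

View pics/w12.png

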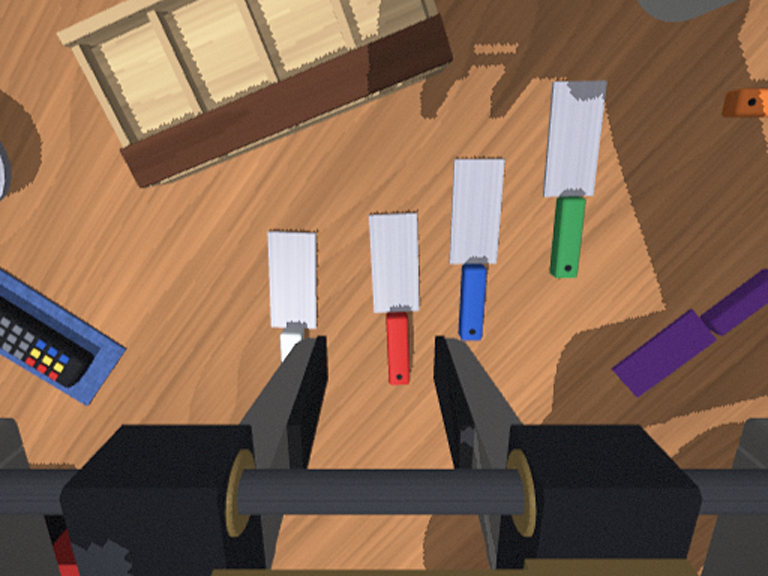

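```bash
python3 - <<'E'
from h import *
c=load("w12")
def P(u,v,z): return px2w(c,u/1.5,v/1.5,z)[:2]
an=lambda d:np.degrees(np.arctan2(d[1],d[0]))
for n,t,b in(("white",(292.5,231),(294,327)),("red",(394,212),(395,312)),("blue",(479,158),(473,263.5)),("green",(579,81),(570,196))):
    t=P(*t,4);b=P(*b,4);d=(t-b)/np.linalg.norm(t-b); print(n,"origin",b,"tip",t,"L",np.linalg.norm(t-b),"yaw",an(d),"grasp",b-20*d)
hsv=cv2.cvtColor(c["image"],cv2.COLOR_RGB2HSV)
for n,lo,hi in(("red",(0,180,80),(6,255,255)),("blue",(106,170,80),(118,255,255)),("green",(60,150,50),(85,255,255))):
    m=cv2.inRange(hsv,lo,hi);m[:130]=0;m[:,:200]=0; nn,l,s,ce=cv2.connectedComponentsWithStats(m);i=1+np.argmax(s[1:,4]);q=np.array([px2w(c,x,y,18)[:2] for y,x in zip(*np.where(l==i))]);w,V=np.linalg.eigh(np.cov(q.T));d=V[:,1]*np.sign(V[0,1]);print(n,s[i].tolist(),q.mean(0),an(d),np.sqrt(12*w))
FL,FR,BL=P(147,187,52),P(452,57,52),P(60,37,52)
print("rack",FL,FR,np.linalg.norm(FL-FR),BL,np.linalg.norm(FL-BL),an(FL-FR)-90,an(BL-FL))
E
```

```text
white origin [497.17655949 -79.49673295] tip [ 551.21495499 -152.66403075] L 90.95934067273609 yaw -53.55193004705863 grasp [485.29468016 -63.40881999]
red origin [ 432.99116261 -150.76869328] tip [ 492.5400218 -221.4730696] L 92.44011824904935 yaw -49.89514233554363 grasp [ 420.10739303 -135.47135752]
blue origin [ 408.1539051  -230.61596882] tip [ 465.8933233  -300.76373651] L 90.85455258205859 yaw -50.54181891911443 grasp [ 395.44360792 -215.17419608]
green origin [ 383.97563349 -326.86700546] tip [ 444.10906921 -393.99148522] L 90.12061847517721 yaw -48.14444164546672 grasp [ 370.63053295 -311.97041889]
red [258, 208, 15, 48, 588] [ 412.67609946 -129.75797675] -48.286992761031954 [19.17564764 70.46668528]
blue [306, 176, 18, 50, 742] [ 390.93269526 -205.61787497] -50.51886976605949 [20.56185289 68.41479829]
green [367, 132, 18, 53, 163] [ 367.87411474 -290.15962285] -39.53804396717008 [19.98099954 76.40612034]
rack [ 652.42252956 -124.18852764] [ 534.11174049 -331.91662837] 239.057329198964 [ 748.28029185 -174.22612075] 108.13173130897549 -29.663519656082414 -27.564484340012154
```

Request:
{"name": "apply_moves", "arguments": {"deltas": [[[0,0.33,-0.19,0,0],[0,0.33,-0.19,0,0],[0,0.33,-0.19,0,0],[0,0,0,0,-0.87],[0,0,0,0,-0.87]]]}}

```text
t: 33.45
eef_pos: [587.8, -229.1, 403.0]
ee_rot: [0.931, -0.366, -0.001, -0.0]
contact_force: [-1.1, 1.4, -0.9]
opening: 46.1
```

Request:
{"name": "apply_moves", "arguments": {"deltas": [[[0,0,0,0,-0.87],[0,0,0,0,-0.87],[0,0,0,0,-0.87],[0,0,0,0,0],[0,0,0,0,0]]]}}

```text
t: 33.95
eef_pos: [587.0, -228.7, 404.1]
ee_rot: [0.963, -0.269, -0.0, -0.0]
contact_force: [-0.3, -0.5, -0.7]
opening: 46.1
```

Request:
{"name": "apply_moves", "arguments": {"deltas": [[[0,0,0,0,0],[0,0,0,0,0],[0,0,0,0,0]]]}}

```text
t: 34.25
eef_pos: [586.9, -228.7, 404.2]
ee_rot: [0.963, -0.268, 0.0, 0.0]
contact_force: [-0.5, 0.4, 0.6]
opening: 46.1
```

```bash
python3 - <<'E'
from st import *
c=snap("wrist","w13",crop=(80,0,440,260),scale=2.2); st()
E
```

```text
[ 5.8695e+02 -2.2866e+02  4.0422e+02 -3.1130e+01  4.6100e+01 -3.4000e-01
 -2.1000e-01 -7.0000e-02  3.4300e+01]
```

View pics/w13.png

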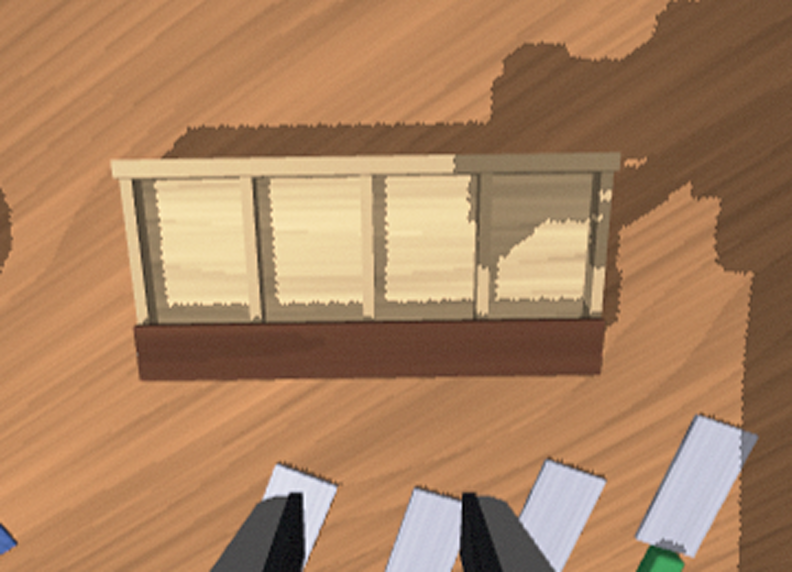

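```bash
python3 - <<'E'
from h import *
c=load("w13")
def P(u,v,z): return px2w(c,80+u/2.2,v/2.2,z)[:2]
an=lambda d:np.degrees(np.arctan2(d[1],d[0]))
FL,FR,BL,BR=P(139,381,52),P(602,376,52),P(111,160,52),P(621,154,52)
for n,a,b in(("front",FL,FR),("back",BL,BR),("left",FL,BL),("right",FR,BR)): print(n,np.linalg.norm(a-b),an(b-a))
ctr=(FL+FR+BL+BR)/4; print(ctr)
# walls: top faces centre at v~250 
for u0,u1,v in((120,132,185),(243,253,185),(363,373,185),(474,483,185),(598,612,178)): print(P((u0+u1)/2,v,52))
y=np.radians(np.mean([an(FR-FL)+90,an(BR-BL)+90])); print("yaw",np.degrees(y))
R=np.array([[np.cos(y),-np.sin(y)],[np.sin(y),np.cos(y)]])
for i,s in enumerate((-90,-30,30,90)): print("slot",i,ctr+R@[-55,s])
print("corners fit",[ (R.T@(p-ctr)).round(1) for p in(FL,FR,BL,BR)])
E
```

```text
front 246.71598301043795 -120.51506144430753
back 245.74754926978483 -120.51388627093627
left 109.57781328561128 -30.546284886710215
right 109.58660518193837 -30.039945263052292
[ 641.43002309 -253.68017739]
[ 738.38510589 -174.63875351]
[ 707.62492098 -225.54835143]
[ 677.36294798 -275.63338447]
[ 649.49140368 -321.76214209]
[ 620.48830031 -375.94995978]
yaw -30.5144738576219
slot 0 [ 548.3494317  -303.28867976]
slot 1 [ 578.81479221 -251.59862454]
slot 2 [ 609.28015272 -199.90856931]
slot 3 [ 639.74551323 -148.21851409]
corners fit [array([-54.8, 123.1]), array([ -54.8, -123.6]), array([ 54.8, 123.1]), array([  54.8, -122.7])]
```

Request:
{"name": "apply_moves", "arguments": {"deltas": [[[-0.3,-0.431,-0.222,0,0],[-0.3,-0.431,-0.222,0,0],[-0.3,-0.431,-0.222,0,0],[-0.3,-0.431,-0.222,0,0],[-0.3,0,0,0.3,0.98]]]}}

```text
t: 34.8
eef_pos: [484.5, -60.3, 378.3]
ee_rot: [0.952, -0.305, 0.004, -0.0]
contact_force: [1.6, -0.4, 0.3]
opening: 59.9
```

Request:
{"name": "apply_moves", "arguments": {"deltas": [[[-0.3,0,0,0.3,0.98],[-0.3,0,0,0.3,0.98],[-0.3,0,0,0.2,0.98],[-0.3,0,0,0.2,0.98],[-0.3,0,0,0,0]]]}}

```text
t: 35.3
eef_pos: [484.0, -63.1, 271.6]
ee_rot: [0.893, -0.451, -0.003, 0.0]
contact_force: [-0.3, 1.2, 0.4]
opening: 59.5
```

Request:
{"name": "apply_moves", "arguments": {"deltas": [[[-0.3,0,0,0,0],[-0.3,0,0,0,0],[-0.3,0,0,0,0]]]}}

```text
t: 35.6
eef_pos: [485.8, -63.8, 275.6]
ee_rot: [0.893, -0.45, 0.001, -0.0]
contact_force: [-0.2, -0.2, -0.6]
opening: 59.8
```

```bash
cat > sp.py <<'E'
from st import *
an=lambda d:np.degrees(np.arctan2(d[1],d[0]))
def blades(c,vmin=0):
    "steel blade blobs -> origin, tip, yaw in world"
    im=c["image"]; hsv=cv2.cvtColor(im,cv2.COLOR_RGB2HSV); m=cv2.inRange(hsv,(90,3,120),(140,60,255))
    m=cv2.morphologyEx(m,cv2.MORPH_OPEN,np.ones((3,3),np.uint8))
    n,l,s,ce=cv2.connectedComponentsWithStats(m)
    for i in range(1,n):
        if s[i,4]<300: continue
        ys,xs=np.where(l==i); q=np.array([px2w(c,x,y,4)[:2] for x,y in zip(xs,ys)],np.float32)
        (cx,cy),(a,b),_=cv2.minAreaRect(q); box=cv2.boxPoints(((cx,cy),(a,b),_)); e=box[1]-box[0]; f=box[2]-box[1]
        d=e if np.linalg.norm(e)>np.linalg.norm(f) else f; d=d/np.linalg.norm(d); d=d*np.sign(d[0]); ctr=np.array([cx,cy]); o=ctr-45*d
        print("blade px",ce[i].round(),"size",np.round(sorted((a,b)),1),"yaw",round(float(an(d)),1),"origin",o.round(1),"grasp",(o-20*d).round(1))
E
python3 - <<'E'
from sp import *
c=snap("wrist","w14"); st(); blades(c)
E
```

```text
[ 4.8569e+02 -6.3740e+01  2.7539e+02 -5.3540e+01  5.9690e+01  1.6500e+00
  2.5000e-01  9.0000e-02  3.5650e+01]
blade px [457.  49.] size [41.4 69.7] yaw -50.9 origin [ 402.6 -223.1] grasp [ 390.  -207.6]
blade px [364.  98.] size [42.1 89.1] yaw -48.5 origin [ 433.2 -151.7] grasp [ 419.9 -136.7]
blade px [253. 135.] size [ 41.4 164. ] yaw -53.3 origin [475.2 -48.3] grasp [463.3 -32.2]
```

Request:
{"name": "apply_moves", "arguments": {"deltas": [[[-0.3,0,0,0.3,0],[-0.3,0,0,0.25,0],[-0.3,0,0,0.15,0],[-0.3,0,0,0.08,0],[-0.3,0,0,0.02,0]]], "squeeze": 50}}

```text
t: 36.15
eef_pos: [485.2, -63.5, 193.9]
ee_rot: [0.893, -0.451, -0.0, 0.0]
contact_force: [-0.2, 0.5, 0.4]
opening: 59.3
```

Request:
{"name": "apply_moves", "arguments": {"deltas": [[[-0.3,0,0,0.01,0],[-0.3,0,0,0.01,0],[1,0,0,0,0],[1,0,0,0,0],[1,0,0,0,0]]]}}

```text
t: 36.65
eef_pos: [485.4, -63.6, 192.5]
ee_rot: [0.893, -0.451, 0.0, -0.0]
contact_force: [0.4, -0.5, 0.5]
opening: 37.5
```

Request:
{"name": "apply_moves", "arguments": {"deltas": [[[1,0,0,0,0],[1,0,0,0,0],[1,0,0,0,0]]]}}

```text
t: 36.95
eef_pos: [485.3, -63.6, 192.3]
ee_rot: [0.893, -0.451, 0.0, -0.0]
contact_force: [0.1, 0.2, 0.6]
opening: 19.4
```

Request:
{"name": "apply_moves", "arguments": {"deltas": [[[1,0,0,-0.14,0],[1,0,0,-0.3,0],[1,0,0,-0.24,-0.67],[1,0,0,0,-0.67],[1,0,0,0,-0.67]]]}}

```text
t: 37.45
eef_pos: [485.6, -63.7, 262.2]
ee_rot: [0.926, -0.376, 0.001, -0.0]
contact_force: [0.2, -0.0, -2.0]
opening: 19.8
```

Request:
{"name": "apply_moves", "arguments": {"deltas": [[[1,0,0,0,-0.67],[1,0,0,0,-0.67],[1,0,0,0,-0.67],[1,0.25,-0.03,0,0],[1,0.25,-0.03,0,0]]]}}

```text
t: 37.95
eef_pos: [529.8, -87.4, 260.9]
ee_rot: [0.953, -0.302, -0.0, 0.0]
contact_force: [0.1, 0.5, -1.5]
opening: 19.5
```

Request:
{"name": "apply_moves", "arguments": {"deltas": [[[1,0,0,0.2,0],[1,0,0,0.12,0],[1,0,0,0.02,0],[1,0,0,0,0],[1,0,0,0,0]]]}}

```text
t: 38.45
eef_pos: [529.6, -87.3, 226.9]
ee_rot: [0.953, -0.302, 0.0, 0.0]
contact_force: [0.0, -0.3, -1.5]
opening: 19.6
```

Request:
{"name": "apply_moves", "arguments": {"deltas": [[[1,0,0,0,0],[1,0,0,0,0],[1,0,0,0,0]]]}}

```text
t: 38.75
eef_pos: [529.7, -87.5, 226.6]
ee_rot: [0.953, -0.302, 0.0, 0.0]
contact_force: [0.3, -0.2, -1.4]
opening: 19.2
```

```bash
cat >> sp.py <<'E'
def held(c,z,slot):
    "held blade: pose in rack frame, relative to slot mouth"
    im=c["image"]; hsv=cv2.cvtColor(im,cv2.COLOR_RGB2HSV); m=cv2.inRange(hsv,(90,3,90),(140,60,255)); m[:,:190]=0;m[:,320:]=0;m[215:]=0
    m=cv2.morphologyEx(m,cv2.MORPH_OPEN,np.ones((3,3),np.uint8)); n,l,s,ce=cv2.connectedComponentsWithStats(m); i=1+np.argmax(s[1:,4])
    q=np.array([px2w(c,x,y,z)[:2] for y,x in zip(*np.where(l==i))],np.float32); y=np.radians(-30.5)
    R=np.array([[np.cos(y),-np.sin(y)],[np.sin(y),np.cos(y)]]); r=(q-np.array([641.4,-253.7]))@R-[-55,(-90,-30,30,90)[slot]]
    b=[r[(r[:,0]>a)&(r[:,0]<a+8)] for a in np.arange(r[:,0].min(),r[:,0].max()-8,8)]
    mid=np.array([[k[:,0].mean(),(k[:,1].min()+k[:,1].max())/2,np.ptp(k[:,1])] for k in b if len(k)>3]); print(s[i].tolist(),"tip x",r[:,0].max().round(1)); print(mid.round(1))
E
python3 - <<'E'
from sp import *
c=snap("wrist","w15",scale=1.5); st(); held(c,38,3)
E
```

```text
[ 5.2964e+02 -8.7460e+01  2.2651e+02 -3.5140e+01  1.9270e+01  3.7000e-01
 -5.5000e-01 -9.0000e-01  3.8800e+01]
[214, 52, 78, 163, 11676] tip x -15.2
[[-103.8   -5.2   41.7]
 [ -96.6   -5.5   41.7]
 [ -88.6   -5.9   41.7]
 [ -80.6   -6.8   41.8]
 [ -72.6   -7.2   41.8]
 [ -64.6   -8.1   41.8]
 [ -56.6   -8.5   41.7]
 [ -48.6   -9.3   42. ]
 [ -40.6   -9.8   41.7]
 [ -32.6  -10.5   42.2]
 [ -24.6  -11.    41.7]]
```

Request:
{"name": "apply_moves", "arguments": {"deltas": [[[1,0,-0.035,0,-0.96],[1,0,0,0,0],[1,0,0,0,0],[1,0,0,0,0],[1,0,0,0,0]]]}}

```text
t: 39.3
eef_pos: [531.5, -84.7, 226.2]
ee_rot: [0.964, -0.265, -0.0, 0.0]
contact_force: [0.5, 0.2, -1.8]
opening: 19.6
```

```bash
python3 - <<'E'
from sp import *
c=snap("wrist","w16"); st(); held(c,38,3)
E
```

```text
[ 5.3154e+02 -8.4660e+01  2.2620e+02 -3.0780e+01  1.9390e+01 -5.3000e-01
 -3.5000e-01 -2.0500e+00  3.9350e+01]
[214, 52, 78, 163, 11676] tip x -16.0
[[-1.031e+02 -1.000e-01  4.140e+01]
 [-9.570e+01 -0.000e+00  4.140e+01]
 [-8.770e+01  1.000e-01  4.110e+01]
 [-7.970e+01 -1.000e-01  4.150e+01]
 [-7.170e+01 -0.000e+00  4.120e+01]
 [-6.360e+01 -1.000e-01  4.150e+01]
 [-5.570e+01 -1.000e-01  4.120e+01]
 [-4.760e+01 -1.000e-01  4.150e+01]
 [-3.960e+01 -0.000e+00  4.140e+01]
 [-3.170e+01 -2.000e-01  4.140e+01]
 [-2.360e+01 -1.000e-01  4.140e+01]]
```

Request:
{"name": "apply_moves", "arguments": {"deltas": [[[1,0.15,0,0,0],[1,0.15,0,0,0],[1,0.2,0,0,0],[1,0.2,0,0,0],[1,0.2,0,0,0]]]}}

```text
t: 39.85
eef_pos: [609.5, -131.0, 226.1]
ee_rot: [0.964, -0.265, -0.0, -0.0]
contact_force: [-0.1, 0.6, -1.1]
opening: 19.5
```

Request:
{"name": "apply_moves", "arguments": {"deltas": [[[1,0.08,0,0,0],[1,0.03,0,0,0],[1,0.02,0,0,0],[1,0,0,0,0],[1,0,0,0,0]]]}}

```text
t: 40.35
eef_pos: [619.7, -136.8, 226.1]
ee_rot: [0.964, -0.265, -0.0, -0.0]
contact_force: [-0.6, 0.4, -1.5]
opening: 19.3
```

Request:
{"name": "apply_moves", "arguments": {"deltas": [[[1,0.015,0,0,0],[1,0,0,0,0],[1,0,0,0,0]]]}}

```text
t: 40.65
eef_pos: [621.4, -137.9, 226.3]
ee_rot: [0.964, -0.265, 0.0, 0.0]
contact_force: [0.5, 0.6, -2.0]
opening: 19.4
```

Request:
{"name": "apply_moves", "arguments": {"deltas": [[[1,0.015,0,0,0],[1,0.01,0,0,0],[1,0,0,0,0]]]}}

```text
t: 40.95
eef_pos: [623.1, -139.0, 225.8]
ee_rot: [0.964, -0.265, -0.001, -0.0]
contact_force: [-4.1, 2.2, 1.4]
opening: 19.5
```

Request:
{"name": "apply_moves", "arguments": {"deltas": [[[1,0.01,0,0,0],[1,0,0,0,0],[1,0,0,0,0]]]}}

```text
t: 41.25
eef_pos: [623.5, -139.1, 225.5]
ee_rot: [0.964, -0.265, -0.002, -0.0]
contact_force: [-6.1, 3.6, 2.2]
opening: 19.6
```

Request:
{"name": "apply_moves", "arguments": {"deltas": [[[1,0,0,0.02,0],[1,0,0,0.01,0],[1,0,0,0,0],[1,0,0,0,0]]]}}

```text
t: 41.65
eef_pos: [623.5, -139.1, 222.4]
ee_rot: [0.964, -0.265, -0.002, -0.0]
contact_force: [-5.4, 3.4, 0.7]
opening: 19.7
```

Request:
{"name": "apply_moves", "arguments": {"deltas": [[[0.1,0,0,0,0],[0.1,0,0,0,0],[0.1,0,0,0,0],[0.1,0,0,-0.1,0],[0.1,0,0,-0.3,0]]]}}

```text
t: 42.15
eef_pos: [623.3, -139.4, 261.1]
ee_rot: [0.964, -0.265, -0.003, -0.0]
contact_force: [-0.0, 0.4, 0.3]
opening: 41.5
```

Request:
{"name": "apply_moves", "arguments": {"deltas": [[[0.1,0,0,-0.4,0],[0.1,-0.3,0,-0.2,0],[0.1,0,0,0,0],[0.1,0,0,0,0],[0.1,0,0,0,0]]]}}

```text
t: 42.65
eef_pos: [598.7, -124.7, 322.3]
ee_rot: [0.964, -0.265, -0.001, -0.0]
contact_force: [-0.1, -0.1, -1.3]
opening: 41.2
```

Request:
{"name": "apply_moves", "arguments": {"deltas": [[[0.1,0,0,0,0],[0.1,0,0,0,0]]]}}

```text
t: 42.85
eef_pos: [598.7, -124.7, 322.1]
ee_rot: [0.964, -0.265, -0.001, -0.0]
contact_force: [0.1, 0.7, -0.0]
opening: 41.5
```

```bash
python3 - <<'E'
from sp import *
c=snap("wrist","w17",scale=1.5); st(); blades(c)
E
```

```text
[ 5.9870e+02 -1.2465e+02  3.2226e+02 -3.0760e+01  4.1270e+01  5.0000e-02
  4.4000e-01  7.4000e-01  4.2900e+01]
blade px [50. 55.] size [90.7 96.6] yaw -45.4 origin [769.2   9.3] grasp [755.2  23.5]
blade px [253.  71.] size [46.  66.3] yaw -30.7 origin [ 654.5 -157.1] grasp [ 637.3 -146.9]
blade px [433. 238.] size [44.  90.4] yaw -50.8 origin [ 409.7 -229.7] grasp [ 397.1 -214.2]
blade px [502. 234.] size [28.7 62.3] yaw -15.9 origin [ 366.1 -319.3] grasp [ 346.8 -313.9]
blade px [361. 249.] size [42.9 84.8] yaw -48.3 origin [ 435.8 -153.6] grasp [ 422.5 -138.7]
```

View pics/w17.png

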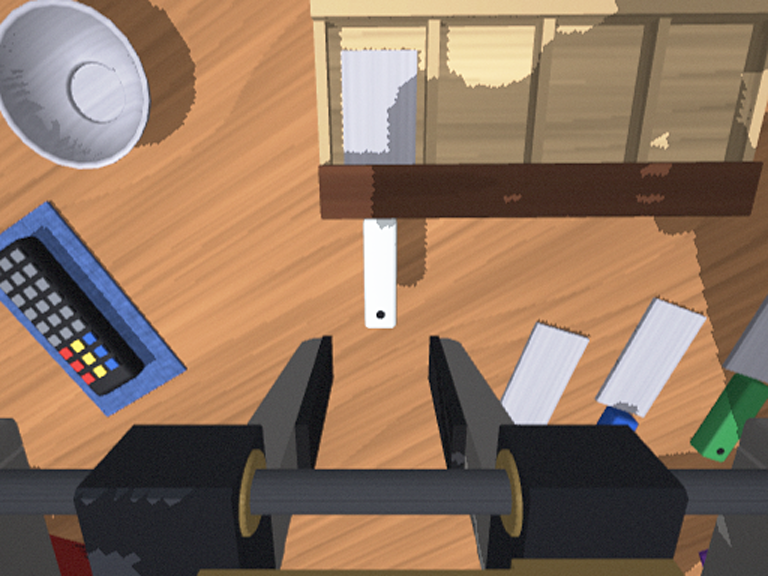

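Request:
{"name": "apply_moves", "arguments": {"deltas": [[[-0.3,-0.369,0.254,0,0],[-0.3,-0.369,0.254,0,0],[-0.3,-0.369,0.254,0,0],[-0.3,-0.369,0.254,0,0],[-0.3,0,0,0.12,0.967]]]}}

```text
t: 43.4
eef_pos: [416.5, -135.9, 311.3]
ee_rot: [0.953, -0.304, -0.0, 0.0]
contact_force: [0.1, -0.3, 0.0]
opening: 59.9
```

Request:
{"name": "apply_moves", "arguments": {"deltas": [[[-0.3,0,0,0.12,0.967],[-0.3,0,0,0.12,0.967],[-0.3,0,0,0.12,0.967],[-0.3,0,0,0,0],[-0.3,0,0,0,0]]]}}

```text
t: 43.9
eef_pos: [419.9, -136.4, 275.2]
ee_rot: [0.912, -0.41, -0.0, -0.0]
contact_force: [0.2, -0.7, -0.6]
opening: 59.9
```

Request:
{"name": "apply_moves", "arguments": {"deltas": [[[-0.3,0,0,0,0],[-0.3,0,0,0,0],[-0.3,0,0,0,0]]]}}

```text
t: 44.2
eef_pos: [420.0, -136.4, 275.7]
ee_rot: [0.912, -0.41, 0.0, 0.0]
contact_force: [-0.2, 0.5, 0.3]
opening: 59.5
```

```bash
python3 - <<'E'
from sp import *
c=snap("wrist","w18"); st(); blades(c)
E
```

```text
[ 4.1998e+02 -1.3639e+02  2.7561e+02 -4.8450e+01  5.9650e+01 -2.1000e-01
 -3.8000e-01  2.6000e-01  4.4250e+01]
blade px [34. 48.] size [24.5 76.9] yaw -29.9 origin [591.6 -91.8] grasp [574.2 -81.9]
blade px [451.  27.] size [37.8 41.9] yaw 41.5 origin [ 364.5 -370.6] grasp [ 349.5 -383.9]
blade px [345.  66.] size [42.  89.1] yaw -50.9 origin [ 409.  -230.4] grasp [ 396.4 -214.9]
blade px [254. 121.] size [41.4 88.4] yaw -48.4 origin [ 432.9 -151.9] grasp [ 419.6 -136.9]
```

Request:
{"name": "apply_moves", "arguments": {"deltas": [[[-0.3,0,0,0.3,0],[-0.3,0,0,0.25,0],[-0.3,0,0,0.15,0],[-0.3,0,0,0.08,0],[-0.3,0,0,0.02,0]]]}}

```text
t: 44.75
eef_pos: [419.6, -136.2, 194.6]
ee_rot: [0.912, -0.41, -0.001, -0.0]
contact_force: [0.2, -0.1, 1.0]
opening: 60.1
```

Request:
{"name": "apply_moves", "arguments": {"deltas": [[[-0.3,0,0,0.01,0],[-0.3,0,0,0.02,0],[1,0,0,0,0],[1,0,0,0,0],[1,0,0,0,0]]]}}

```text
t: 45.25
eef_pos: [420.0, -136.4, 192.5]
ee_rot: [0.912, -0.411, 0.0, 0.0]
contact_force: [-0.6, 0.1, -1.3]
opening: 37.7
```

Request:
{"name": "apply_moves", "arguments": {"deltas": [[[1,0,0,0,0],[1,0,0,0,0],[1,0,0,0,0]]]}}

```text
t: 45.55
eef_pos: [419.9, -136.3, 192.3]
ee_rot: [0.912, -0.41, 0.0, 0.0]
contact_force: [-1.2, -0.2, -0.1]
opening: 19.5
```

Request:
{"name": "apply_moves", "arguments": {"deltas": [[[1,0,0,-0.14,0],[1,0,0,-0.3,0],[1,0,0,-0.24,-0.98],[1,0,0,0,-0.98],[1,0,0,0,-0.98]]]}}

```text
t: 46.05
eef_pos: [420.0, -136.4, 261.0]
ee_rot: [0.954, -0.299, 0.001, 0.0]
contact_force: [-0.0, 0.6, -1.8]
opening: 19.4
```

Request:
{"name": "apply_moves", "arguments": {"deltas": [[[1,0,0,0,-0.98],[1,0.346,-0.206,0,0],[1,0.346,-0.206,0,0],[1,0,0,0.2,0],[1,0,0,0.12,0]]]}}

```text
t: 46.55
eef_pos: [500.5, -135.6, 226.8]
ee_rot: [0.965, -0.263, -0.001, -0.0]
contact_force: [-0.9, 0.3, -1.7]
opening: 19.6
```

Request:
{"name": "apply_moves", "arguments": {"deltas": [[[1,0,0,0.02,0],[1,0,0,0,0],[1,0,0,0,0],[1,0,0,0,0],[1,0,0,0,0]]]}}

```text
t: 47.05
eef_pos: [500.4, -136.1, 226.9]
ee_rot: [0.965, -0.263, 0.001, 0.0]
contact_force: [-0.8, -0.4, -1.4]
opening: 18.9
```

```bash
python3 - <<'E'
from sp import *
c=snap("wrist","w19"); st(); held(c,38,2)
E
```

```text
[ 5.0043e+02 -1.3608e+02  2.2679e+02 -3.0510e+01  1.9470e+01  2.5000e-01
 -4.7000e-01 -1.2500e+00  4.7100e+01]
[215, 51, 79, 159, 11619] tip x -15.8
[[-101.2   -0.2   41.5]
 [ -93.1   -0.4   41.4]
 [ -85.3   -0.2   41.6]
 [ -77.2   -0.4   41.4]
 [ -69.2   -0.2   41.6]
 [ -61.2   -0.4   41.5]
 [ -53.    -0.3   41.6]
 [ -45.    -0.5   41.5]
 [ -37.1   -0.3   41.5]
 [ -28.9   -0.5   41.5]
 [ -20.9   -0.4   41.7]]
```

Request:
{"name": "apply_moves", "arguments": {"deltas": [[[1,0.15,0,0,0],[1,0.15,0,0,0],[1,0.2,0,0,0],[1,0.2,0,0,0],[1,0.2,0,0,0]]]}}

```text
t: 47.6
eef_pos: [578.6, -182.1, 226.4]
ee_rot: [0.965, -0.263, 0.0, 0.0]
contact_force: [0.3, -0.6, -1.2]
opening: 19.6
```

Request:
{"name": "apply_moves", "arguments": {"deltas": [[[1,0.08,0,0,0],[1,0.03,0,0,0],[1,0.02,0,0,0],[1,0.015,0,0,0],[1,0,0,0,0]]]}}

```text
t: 48.1
eef_pos: [590.1, -188.7, 226.1]
ee_rot: [0.965, -0.263, -0.0, -0.0]
contact_force: [-0.0, 0.1, -1.5]
opening: 19.5
```

Request:
{"name": "apply_moves", "arguments": {"deltas": [[[1,0.01,0,0,0],[1,0.01,0,0,0],[1,0,0,0,0],[1,0,0,0,0]]]}}

```text
t: 48.5
eef_pos: [592.0, -189.9, 226.2]
ee_rot: [0.965, -0.263, -0.0, -0.0]
contact_force: [0.0, 0.8, -0.7]
opening: 19.7
```

Request:
{"name": "apply_moves", "arguments": {"deltas": [[[1,0.01,0,0,0],[1,0,0,0,0],[1,0,0,0,0]]]}}

```text
t: 48.8
eef_pos: [592.5, -190.1, 225.7]
ee_rot: [0.965, -0.263, -0.001, -0.0]
contact_force: [-5.0, 3.0, 1.4]
opening: 19.8
```

Request:
{"name": "apply_moves", "arguments": {"deltas": [[[1,0.01,0,0,0],[1,0,0,0,0],[1,0,0,0,0]]]}}

```text
t: 49.1
eef_pos: [592.9, -190.4, 225.4]
ee_rot: [0.965, -0.263, -0.002, -0.001]
contact_force: [-6.5, 2.8, 2.0]
opening: 19.6
```

Request:
{"name": "apply_moves", "arguments": {"deltas": [[[1,0.01,0,0,0],[1,0,0,0,0],[1,0,0,0,0]]]}}

```text
t: 49.4
eef_pos: [593.3, -190.5, 225.2]
ee_rot: [0.965, -0.263, -0.004, -0.001]
contact_force: [-9.6, 5.0, 3.1]
opening: 19.6
```

Request:
{"name": "apply_moves", "arguments": {"deltas": [[[1,-0.01,0,0.02,0],[1,0,0,0.01,0],[1,0,0,0,0],[1,0,0,0,0]]]}}

```text
t: 49.8
eef_pos: [592.9, -190.3, 222.3]
ee_rot: [0.965, -0.263, -0.002, -0.001]
contact_force: [-6.5, 3.8, 0.5]
opening: 19.4
```

Request:
{"name": "apply_moves", "arguments": {"deltas": [[[0.1,0,0,0,0],[0.1,0,0,0,0],[0.1,0,0,0,0],[0.1,0,0,-0.1,0],[0.1,0,0,-0.3,0]]]}}

```text
t: 50.3
eef_pos: [592.8, -190.6, 261.1]
ee_rot: [0.965, -0.263, -0.003, -0.001]
contact_force: [0.5, 0.4, 0.9]
opening: 41.5
```

Request:
{"name": "apply_moves", "arguments": {"deltas": [[[0.1,0,0,-0.4,0],[-0.3,-0.315,0.242,0,0],[-0.3,-0.315,0.242,0,0],[-0.3,-0.315,0.242,0,0],[-0.3,-0.315,0.242,0,0]]]}}

```text
t: 50.8
eef_pos: [434.9, -210.6, 304.3]
ee_rot: [0.965, -0.263, 0.001, 0.001]
contact_force: [0.1, -0.5, 0.5]
opening: 59.9
```

Request:
{"name": "apply_moves", "arguments": {"deltas": [[[-0.3,-0.315,0.242,0,0],[-0.3,0,0,0.055,0.89],[-0.3,0,0,0.055,0.89],[-0.3,0,0,0.055,0.89],[-0.3,0,0,0.055,0.89]]]}}

```text
t: 51.3
eef_pos: [396.9, -215.7, 282.2]
ee_rot: [0.917, -0.399, 0.001, 0.0]
contact_force: [-0.3, 0.2, -0.4]
opening: 59.7
```

Request:
{"name": "apply_moves", "arguments": {"deltas": [[[-0.3,0,0,0.055,0.89],[-0.3,0,0,0,0],[-0.3,0,0,0,0],[-0.3,0,0,0,0],[-0.3,0,0,0,0]]]}}

```text
t: 51.8
eef_pos: [396.9, -215.5, 276.2]
ee_rot: [0.903, -0.429, 0.0, 0.0]
contact_force: [-0.5, 0.5, -0.1]
opening: 59.4
```

```bash
python3 - <<'E'
from sp import *
c=snap("wrist","w20"); st(); blades(c)
E
```

```text
[ 3.9683e+02 -2.1544e+02  2.7609e+02 -5.0870e+01  5.9860e+01  1.2000e-01
  4.9000e-01  5.3000e-01  5.1850e+01]
blade px [352.  53.] size [42.  78.7] yaw -50.1 origin [ 382.5 -321.8] grasp [ 369.7 -306.5]
blade px [254. 123.] size [41.4 88.8] yaw -50.9 origin [ 408.7 -230.6] grasp [ 396.1 -215.1]
```

Request:
{"name": "apply_moves", "arguments": {"deltas": [[[-0.3,0,0,0.3,0],[-0.3,0,0,0.25,0],[-0.3,0,0,0.15,0],[-0.3,0,0,0.08,0],[-0.3,0,0,0.02,0]]]}}

```text
t: 52.35
eef_pos: [396.6, -215.2, 195.1]
ee_rot: [0.903, -0.43, -0.001, -0.0]
contact_force: [0.2, 0.3, -0.1]
opening: 59.6
```

Request:
{"name": "apply_moves", "arguments": {"deltas": [[[-0.3,0,0,0.015,0],[-0.3,0,0,0.02,0],[1,0,0,0,0],[1,0,0,0,0],[1,0,0,0,0]]]}}

```text
t: 52.85
eef_pos: [396.8, -215.4, 192.5]
ee_rot: [0.903, -0.43, 0.0, 0.0]
contact_force: [0.1, 0.9, 0.1]
opening: 38.1
```

Request:
{"name": "apply_moves", "arguments": {"deltas": [[[1,0,0,0,0],[1,0,0,0,0],[1,0,0,0,0]]]}}

```text
t: 53.15
eef_pos: [396.7, -215.4, 192.3]
ee_rot: [0.903, -0.43, 0.0, 0.0]
contact_force: [-0.0, -0.4, 1.4]
opening: 19.2
```

Request:
{"name": "apply_moves", "arguments": {"deltas": [[[1,0,0,-0.14,0],[1,0,0,-0.3,0],[1,0,0,-0.24,-0.89],[1,0,0,0,-0.89],[1,0,0,0,-0.89]]]}}

```text
t: 53.65
eef_pos: [396.9, -215.4, 261.0]
ee_rot: [0.944, -0.33, 0.001, 0.0]
contact_force: [0.2, -0.2, -1.3]
opening: 19.3
```

Request:
{"name": "apply_moves", "arguments": {"deltas": [[[1,0,0,0,-0.89],[1,0,0,0,-0.89],[1,0.246,-0.306,0,0],[1,0.246,-0.306,0,0],[1,0,0,0.2,0]]]}}

```text
t: 54.15
eef_pos: [474.1, -187.3, 242.7]
ee_rot: [0.965, -0.262, 0.004, 0.001]
contact_force: [0.1, -1.3, -1.2]
opening: 18.9
```

Request:
{"name": "apply_moves", "arguments": {"deltas": [[[1,0,0,0.12,0],[1,0,0,0.02,0],[1,0,0,0,0],[1,0,0,0,0],[1,0,0,0,0]]]}}

```text
t: 54.65
eef_pos: [470.2, -188.0, 227.0]
ee_rot: [0.965, -0.263, 0.001, 0.0]
contact_force: [0.6, -0.1, -1.7]
opening: 19.6
```

```bash
python3 - <<'E'
from sp import *
c=snap("wrist","w21"); st(); held(c,38,1)
E
```

```text
[ 4.7022e+02 -1.8796e+02  2.2695e+02 -3.0540e+01  1.9610e+01 -2.4000e-01
  5.2000e-01 -6.7000e-01  5.4700e+01]
[215, 53, 79, 159, 11560] tip x -16.5
[[-102.    -0.3   41.6]
 [ -94.1   -0.3   41.1]
 [ -86.2   -0.3   41.7]
 [ -78.2   -0.3   41.2]
 [ -70.2   -0.4   41.7]
 [ -62.    -0.5   41.5]
 [ -54.1   -0.4   41.7]
 [ -46.2   -0.5   41.6]
 [ -38.2   -0.4   41.6]
 [ -30.2   -0.6   41.5]
 [ -22.1   -0.4   41.6]]
```

Request:
{"name": "apply_moves", "arguments": {"deltas": [[[1,0.15,0,0,0],[1,0.15,0,0,0],[1,0.2,0,0,0],[1,0.2,0,0,0],[1,0.2,0,0,0]]]}}

```text
t: 55.2
eef_pos: [548.4, -233.9, 226.7]
ee_rot: [0.965, -0.263, 0.0, 0.0]
contact_force: [0.2, -0.5, -2.0]
opening: 19.3
```

Request:
{"name": "apply_moves", "arguments": {"deltas": [[[1,0.08,0,0,0],[1,0.03,0,0,0],[1,0.02,0,0,0],[1,0.02,0,0,0],[1,0,0,0,0]]]}}

```text
t: 55.7
eef_pos: [560.4, -240.7, 226.2]
ee_rot: [0.965, -0.263, -0.0, -0.0]
contact_force: [-0.4, -0.5, -0.1]
opening: 19.9
```

Request:
{"name": "apply_moves", "arguments": {"deltas": [[[1,0.01,0,0,0],[1,0.01,0,0,0],[1,0.01,0,0,0],[1,0,0,0,0]]]}}

```text
t: 56.1
eef_pos: [562.9, -242.2, 225.9]
ee_rot: [0.965, -0.263, -0.001, -0.0]
contact_force: [-2.3, 1.5, -0.2]
opening: 19.3
```

Request:
{"name": "apply_moves", "arguments": {"deltas": [[[1,0.01,0,0,0],[1,0,0,0,0],[1,0,0,0,0]]]}}

```text
t: 56.4
eef_pos: [563.3, -242.4, 225.5]
ee_rot: [0.965, -0.263, -0.002, -0.001]
contact_force: [-5.5, 2.7, 1.4]
opening: 19.4
```

Request:
{"name": "apply_moves", "arguments": {"deltas": [[[1,0.01,0,0,0],[1,0,0,0.02,0],[1,0,0,0.01,0],[1,0,0,0,0],[1,0,0,0,0]]]}}

```text
t: 56.9
eef_pos: [563.8, -242.5, 222.3]
ee_rot: [0.965, -0.263, -0.003, -0.001]
contact_force: [-7.6, 4.3, 1.6]
opening: 19.7
```

Request:
{"name": "apply_moves", "arguments": {"deltas": [[[0.1,0,0,0,0],[0.1,0,0,0,0],[0.1,0,0,0,0],[0.1,0,0,-0.1,0],[0.1,0,0,-0.3,0]]]}}

```text
t: 57.4
eef_pos: [563.9, -242.8, 261.2]
ee_rot: [0.965, -0.263, -0.003, -0.001]
contact_force: [0.6, -0.2, 0.7]
opening: 41.1
```

Request:
{"name": "apply_moves", "arguments": {"deltas": [[[0.1,0,0,-0.4,0],[-0.3,-0.26,0.314,0,0],[-0.3,-0.26,0.314,0,0],[-0.3,-0.26,0.314,0,0],[-0.3,-0.26,0.314,0,0]]]}}

```text
t: 57.9
eef_pos: [410.4, -299.3, 304.4]
ee_rot: [0.965, -0.263, 0.001, 0.001]
contact_force: [-0.0, -1.1, 0.7]
opening: 60.0
```

Request:
{"name": "apply_moves", "arguments": {"deltas": [[[-0.3,-0.26,0.314,0,0],[-0.3,0,0,0.07,0.98],[-0.3,0,0,0.07,0.98],[-0.3,0,0,0.07,0.98],[-0.3,0,0,0.07,0.98]]]}}

```text
t: 58.4
eef_pos: [373.3, -313.1, 276.1]
ee_rot: [0.911, -0.412, 0.001, 0.0]
contact_force: [-0.6, -0.1, 0.1]
opening: 59.4
```

Request:
{"name": "apply_moves", "arguments": {"deltas": [[[-0.3,0,0,0,0],[-0.3,0,0,0,0],[-0.3,0,0,0,0],[-0.3,0,0,0,0],[-0.3,0,0,0,0]]]}}

```text
t: 58.9
eef_pos: [373.3, -312.8, 275.5]
ee_rot: [0.912, -0.41, 0.0, 0.0]
contact_force: [0.9, 0.6, -0.6]
opening: 59.8
```

```bash
python3 - <<'E'
from sp import *
c=snap("wrist","w22"); st(); blades(c)
E
```

```text
[ 3.7333e+02 -3.1273e+02  2.7546e+02 -4.8450e+01  6.0120e+01  2.2000e-01
 -7.0000e-02  8.2000e-01  5.8950e+01]
blade px [254. 124.] size [41.4 89.3] yaw -49.8 origin [ 385.5 -325.9] grasp [ 372.6 -310.6]
```

Request:
{"name": "apply_moves", "arguments": {"deltas": [[[-0.3,-0.02,-0.01,0.3,0.29],[-0.3,0,0,0.25,0],[-0.3,0,0,0.15,0],[-0.3,0,0,0.08,0],[-0.3,0,0,0.02,0]]]}}

```text
t: 59.45
eef_pos: [372.5, -310.3, 194.6]
ee_rot: [0.907, -0.421, -0.001, -0.0]
contact_force: [-0.2, 0.1, -0.2]
opening: 59.8
```

Request:
{"name": "apply_moves", "arguments": {"deltas": [[[-0.3,0,0,0.01,0],[-0.3,0,0,0.02,0],[1,0,0,0,0],[1,0,0,0,0],[1,0,0,0,0]]]}}

```text
t: 59.95
eef_pos: [372.8, -310.7, 192.5]
ee_rot: [0.907, -0.421, 0.0, 0.0]
contact_force: [-0.8, -0.2, -0.4]
opening: 37.7
```

Request:
{"name": "apply_moves", "arguments": {"deltas": [[[1,0,0,0,0],[1,0,0,0,0],[1,0,0,0,0]]]}}

```text
t: 60.25
eef_pos: [372.7, -310.6, 192.3]
ee_rot: [0.907, -0.421, 0.0, 0.0]
contact_force: [-0.0, -0.3, 0.6]
opening: 19.3
```

Request:
{"name": "apply_moves", "arguments": {"deltas": [[[1,0,0,-0.14,0],[1,0,0,-0.3,0],[1,0,0,-0.24,-0.84],[1,0,0,0,-0.84],[1,0,0,0,-0.84]]]}}

```text
t: 60.75
eef_pos: [372.8, -310.7, 261.0]
ee_rot: [0.945, -0.326, 0.001, 0.0]
contact_force: [-0.5, 0.1, -1.5]
opening: 19.8
```

Request:
{"name": "apply_moves", "arguments": {"deltas": [[[1,0,0,0,-0.84],[1,0,0,0,-0.84],[1,0.072,-0.318,0,0],[1,0.072,-0.318,0,0],[1,0.072,-0.318,0,0]]]}}

```text
t: 61.25
eef_pos: [440.2, -238.4, 259.9]
ee_rot: [0.965, -0.264, -0.0, -0.0]
contact_force: [1.5, -0.3, -1.2]
opening: 19.8
```

Request:
{"name": "apply_moves", "arguments": {"deltas": [[[1,0,0,0.2,0],[1,0,0,0.12,0],[1,0,0,0.02,0],[1,0,0,0,0],[1,0,0,0,0]]]}}

```text
t: 61.75
eef_pos: [439.7, -240.0, 226.7]
ee_rot: [0.965, -0.264, 0.0, 0.0]
contact_force: [0.3, -1.3, -2.3]
opening: 19.1
```

Request:
{"name": "apply_moves", "arguments": {"deltas": [[[1,0,0,0,0],[1,0,0,0,0]]]}}

```text
t: 61.95
eef_pos: [439.8, -239.8, 226.8]
ee_rot: [0.965, -0.264, 0.0, 0.0]
contact_force: [0.4, -0.4, -0.6]
opening: 19.5
```

```bash
python3 - <<'E'
from sp import *
c=snap("wrist","w23"); st(); held(c,38,0)
E
```

```text
[ 4.3982e+02 -2.3967e+02  2.2670e+02 -3.0570e+01  1.9310e+01 -4.3000e-01
 -8.8000e-01 -9.3000e-01  6.2000e+01]
[214, 51, 79, 160, 11618] tip x -15.5
[[-101.2   -0.3   41.5]
 [ -93.4   -0.3   41. ]
 [ -85.5   -0.3   41.7]
 [ -77.5   -0.4   41.1]
 [ -69.5   -0.4   41.7]
 [ -61.4   -0.4   41.1]
 [ -53.4   -0.4   41.7]
 [ -45.5   -0.4   41.7]
 [ -37.4   -0.4   41.6]
 [ -29.3   -0.4   41.8]
 [ -21.4   -0.4   41.5]]
```

Request:
{"name": "apply_moves", "arguments": {"deltas": [[[1,0.15,0,0,0],[1,0.15,0,0,0],[1,0.2,0,0,0],[1,0.2,0,0,0],[1,0.2,0,0,0]]]}}

```text
t: 62.5
eef_pos: [518.0, -285.6, 226.4]
ee_rot: [0.965, -0.264, 0.0, 0.0]
contact_force: [1.1, 1.0, -0.9]
opening: 19.3
```

Request:
{"name": "apply_moves", "arguments": {"deltas": [[[1,0.08,0,0,0],[1,0.03,0,0,0],[1,0.02,0,0,0],[1,0.015,0,0,0],[1,0,0,0,0]]]}}

```text
t: 63.0
eef_pos: [529.5, -292.3, 226.2]
ee_rot: [0.965, -0.263, -0.0, -0.0]
contact_force: [0.6, -1.2, -1.4]
opening: 19.6
```

Request:
{"name": "apply_moves", "arguments": {"deltas": [[[1,0.01,0,0,0],[1,0.01,0,0,0],[1,0.01,0,0,0],[1,0,0,0,0]]]}}

```text
t: 63.4
eef_pos: [532.0, -293.8, 225.9]
ee_rot: [0.965, -0.263, -0.001, -0.0]
contact_force: [-2.1, 1.2, 0.4]
opening: 19.5
```

Request:
{"name": "apply_moves", "arguments": {"deltas": [[[1,0.01,0,0,0],[1,0,0,0,0],[1,0,0,0,0]]]}}

```text
t: 63.7
eef_pos: [532.4, -293.9, 225.5]
ee_rot: [0.965, -0.263, -0.002, -0.001]
contact_force: [-4.9, 1.9, 0.9]
opening: 20.0
```

Request:
{"name": "apply_moves", "arguments": {"deltas": [[[1,0.01,0,0,0],[1,0,0,0.02,0],[1,0,0,0.01,0],[1,0,0,0,0],[1,0,0,0,0]]]}}

```text
t: 64.2
eef_pos: [532.9, -294.1, 222.3]
ee_rot: [0.965, -0.263, -0.003, -0.001]
contact_force: [-8.7, 5.8, 3.3]
opening: 19.1
```

Request:
{"name": "apply_moves", "arguments": {"deltas": [[[0.1,0,0,0,0],[0.1,0,0,0,0],[0.1,0,0,0,0],[0.1,0,0,-0.1,0],[0.1,0,0,-0.3,0]]]}}

```text
t: 64.7
eef_pos: [533.1, -294.3, 261.2]
ee_rot: [0.965, -0.264, -0.003, -0.001]
contact_force: [0.3, -0.9, 0.4]
opening: 40.8
```

Request:
{"name": "apply_moves", "arguments": {"deltas": [[[0.1,0,0,-0.45,0],[0.1,0,0,-0.45,0],[0.1,0,0,-0.45,0],[0.1,0.08,-0.42,0,0],[0.1,0.08,-0.42,0,0]]]}}

```text
t: 65.2
eef_pos: [591.2, -231.1, 402.2]
ee_rot: [0.964, -0.265, 0.003, 0.001]
contact_force: [0.8, 0.4, -1.4]
opening: 41.1
```

Request:
{"name": "apply_moves", "arguments": {"deltas": [[[0.1,0,0,0,0],[0.1,0,0,0,0],[0.1,0,0,0,0],[0.1,0,0,0,0],[0.1,0,0,0,0]]]}}

```text
t: 65.7
eef_pos: [590.0, -231.7, 398.2]
ee_rot: [0.964, -0.264, -0.0, 0.0]
contact_force: [0.5, -0.2, -0.1]
opening: 41.5
```

```bash
python3 - <<'E'
from sp import *
st(); a=snap("wrist","f1"); b=snap("scene","f2")
c=load("f1")
A=cv2.resize(a["image"][0:200,60:460],(760,380))[:,:,::-1][:, :]
A=cv2.resize(a["image"][0:200,60:460],(560,280))[:,:,::-1]; B=cv2.resize(b["image"][150:330,80:480],(700,315))[:,:,::-1]
M=np.zeros((596,700,3),np.uint8); M[:280,:560]=A; M[281:596]=B; cv2.imwrite("pics/final.png",M)
# handle colours in rack frame
hsv=cv2.cvtColor(c["image"],cv2.COLOR_RGB2HSV); y=np.radians(-30.5); R=np.array([[np.cos(y),-np.sin(y)],[np.sin(y),np.cos(y)]])
for n,lo,hi in(("red",(0,180,60),(6,255,255)),("blue",(106,170,60),(118,255,255)),("green",(60,130,40),(85,255,255)),("white",(0,0,200),(180,25,255))):
    m=cv2.inRange(hsv,lo,hi);m=cv2.morphologyEx(m,cv2.MORPH_OPEN,np.ones((3,3),np.uint8));nn,l,s,ce=cv2.connectedComponentsWithStats(m)
    for i in range(1,nn):
        if s[i,4]<150: continue
        q=np.array([px2w(c,x,v,48)[:2] for v,x in zip(*np.where(l==i))]);r=(q-[641.4,-253.7])@R; print(n,s[i].tolist(),"x",(np.percentile(r[:,0],[1,99])+55).round(1),"y",np.percentile(r[:,1],[1,99]).round(1))
E
```

```text
[ 5.9002e+02 -2.3168e+02  3.9822e+02 -3.0630e+01  4.1520e+01  4.7000e-01
 -2.1000e-01 -1.2000e-01  6.5700e+01]
red [219, 177, 13, 53, 547] x [-67.   -1.1] y [19.9 33.6]
blue [264, 177, 17, 52, 804] x [-66.4  -1.2] y [-38.6 -19.8]
green [311, 177, 21, 52, 881] x [-66.6  -1.4] y [-98.  -77.4]
white [15, 85, 41, 44, 1107] x [57.9 99.8] y [211.8 247.8]
white [255, 95, 37, 48, 1695] x [40.7 90. ] y [-48.3  -9.1]
white [149, 96, 40, 48, 1713] x [39.8 89.3] y [ 66.3 105.3]
white [202, 96, 38, 47, 1682] x [39.7 89.1] y [ 9. 48.]
white [307, 106, 38, 36, 1094] x [40.6 78.4] y [-106.1  -67.5]
white [164, 177, 19, 53, 787] x [-67.4  -0.9] y [80.4 98.3]
```

View pics/final.png

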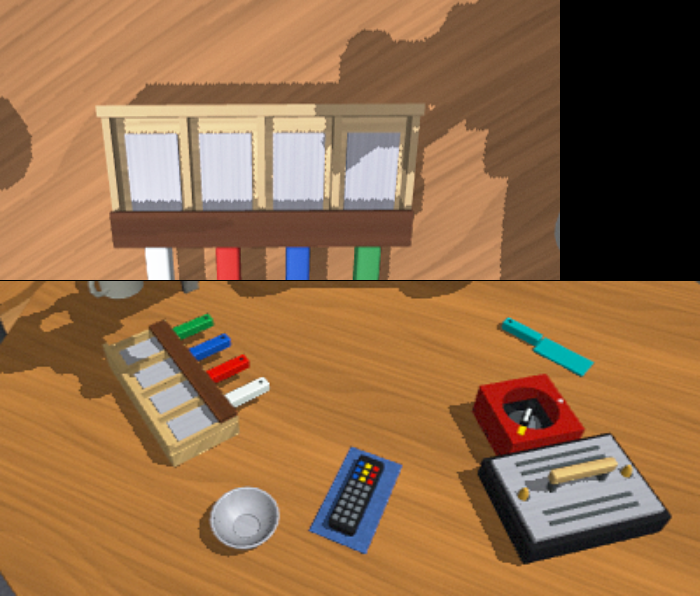

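```bash
python3 -c "
from rig import robot
print(robot.sign_off())"
```

```text
the job is handed in; nothing more can be done
None
```

The whole job is done in the order asked and handed in at about 66 s of robot time. Sign-off itself gives no verdict.

- **Remote:** It was moved from the grill deck to the blue mat and lies fully on it in the last pictures. It actually lay across the grill's y rather than along it, so I gripped it by what the images showed.
- **Griddle plate:** It sits over both brass pins and is flush with the deck. Its height stayed constant while I nudged it sideways with the sideways load gone. Its apparent size in the wrist picture, about 121 x 180.6 mm at 53 mm height, fits a flush plate to within about 1 mm.
- **Knob:** After the plate was on, I turned it through the guard. The pointer measured -3.25°, which is 2.30 rad on the knob, and it lines up with the yellow mark.
- **Spatulas:** All four were present. White, red, blue and green went into slots 3, 2, 1 and 0. Each was pushed until its handle met the bridge (about 6–11 N). The last picture puts each handle front within about 1.5 mm of the mouth. Red had been knocked aside by a few centimetres; I measured it again before gripping it.
- **Left alone:** The ashtray, the mug and the look-alikes were not touched. The last pictures show the ashtray and the turquoise one clearly and only part of the mug; the orange and purple ones are outside them.

**Checks that disagreed:**
- The top camera placed the grill about 7 mm off in y, against the wrist and scene cameras, so I used the wrist camera.
- One picture taken before the arm had settled gave a false plate offset; I corrected it before lowering the plate.

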